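Charge the dry box with drying canisters and snap its lid shut

TASK

Tip all five drying canisters out of the metal tumbler into the open dry box and stand the empty tumbler back upright on the ledge. Then lower the box's lid gently, without letting it slam, and press it down at the front just until the catch snaps over its lip and holds it shut, without forcing it. Leave everything else on the ledge where it is.

Things in the scene. Friction and masses are not known exactly. Their poses are not given: they have to be found in the camera images.
- drybox: Grey plastic dry box, fixed to the ledge, open at the top: base 130 mm (its x) by 190 mm (its y), rim 67 mm high, walls and floor 5 mm. Origin: centre of its underside; z up; its front, with the catch, faces its -x; its lid is hinged at the rear (+x). A thin black rubber seal stands on the rim, 7 mm proud at the front.
- lid (a joint): Angle of the lid (rad): 0 shut, grows as it opens, 1.57 upright; starts leaning back beyond upright. Stiff hinge (0.17 N m): the lid stays where it is left. Its lip meets the catch's ramp at 0.13 (about 8 N at the front to pass it) and the lid meets the springy seal at 0.028; the catch snaps at about 0, at some 10 to 14 N. Snapped, the lid rests at 0.003; hard stop -0.012 below.
- lid_hinge (a point): Point on the hinge axis, middle of the lid, 68 mm behind the box's centre and 70 mm above the ledge. Its axes turn with the lid: y is the hinge axis, -x runs from the hinge along the lid's under side to its front, z is the lid's outward (top) normal.
- lid_edge (a point): Middle of the front edge of the lid's top (outer) face, 133 mm along the lid from the hinge axis, 16 mm above its under side. White plastic lid, 190 mm wide, 16 mm thick at its edges. Axes as lid_hinge. In the middle of its front skirt a lip 60 mm wide, 8 mm thick stands out 12 mm more, in the lower half of the skirt.
- catch (a joint): Angle of the sprung black catch (rad): 0 at rest, grows as it is pushed outwards (to the box's -x). It reaches about 0.11 while the lip passes and springs back to 0 when it snaps over the lip; as long as it reads 0.05 or more under a lowered lid, it has not snapped.
- catch_nose (a point): Tip of the under side of the catch's nose, at the middle of the box's front, 80 mm above the ledge; the nose points at the box. The catch is a sprung black tongue 50 mm wide; its thumb tab tops out 97 mm above the ledge and reaches 92 mm in front of the box's centre.
- tumbler: Plain metal tumbler, open at the top, 100 mm tall, outside diameter 54 mm at the foot growing to 68 mm at the rim, wall 3 mm, floor 5 mm, 0.13 kg empty. Origin: centre of its underside; z runs up its axis. Stands upright on the ledge beside the box, on either side.
- canister1: White plastic drying canister, a cylinder 18 mm diameter, 24 mm long, 12 g, starting in the tumbler (five in all, upright in two layers). Origin: centre of one end face; z along its axis into it.
- canister2: White plastic drying canister, a cylinder 18 mm diameter, 24 mm long, 12 g, starting in the tumbler (five in all, upright in two layers). Origin: centre of one end face; z along its axis into it.
- canister3: White plastic drying canister, a cylinder 18 mm diameter, 24 mm long, 12 g, starting in the tumbler (five in all, upright in two layers). Origin: centre of one end face; z along its axis into it.
- canister4: White plastic drying canister, a cylinder 18 mm diameter, 24 mm long, 12 g, starting in the tumbler (five in all, upright in two layers). Origin: centre of one end face; z along its axis into it.
- canister5: White plastic drying canister, a cylinder 18 mm diameter, 24 mm long, 12 g, starting in the tumbler (five in all, upright in two layers). Origin: centre of one end face; z along its axis into it.
- gel_bottle: white gel refill bottle with a black cap, 58 mm diameter, 150 mm tall; origin: centre of its foot
- tray: clear acrylic tray, 130 x 190 x 28 mm, holding the two lenses; origin: centre of its underside
- lens_a: round mask lens with black silicone rim, 74 mm diameter, lying in the tray; origin: centre of its underside
- lens_b: second lens like lens_a, lying in the tray; origin: centre of its underside
- whistle: red plastic whistle, 57 mm long, 22 mm high, lying on the ledge; origin: on the ledge, under its round chamber
- clip: aluminium snap clip (carabiner), 90 x 50 mm, 10 mm thick, lying flat; origin: at its middle, on the ledge
- wax_tin: round steel tin, 74 mm diameter, 28 mm high; origin: centre of its underside

How it is judged:
On the way, in this order (a step that is already met when the one before it is completed fails the run):
1. all five canisters lie in the dry box, with the lid still open (x of canister1 in the frame of drybox between -0.065 and 0.065 m and y of canister1 in the frame of drybox between -0.095 and 0.095 m and z of canister1 in the frame of drybox between -0.005 and 0.066 m and x of canister2 in the frame of drybox between -0.065 and 0.065 m and y of canister2 in the frame of drybox between -0.095 and 0.095 m and z of canister2 in the frame of drybox between -0.005 and 0.066 m and x of canister3 in the frame of drybox between -0.065 and 0.065 m and y of canister3 in the frame of drybox between -0.095 and 0.095 m and z of canister3 in the frame of drybox between -0.005 and 0.066 m and x of canister4 in the frame of drybox between -0.065 and 0.065 m and y of canister4 in the frame of drybox between -0.095 and 0.095 m and z of canister4 in the frame of drybox between -0.005 and 0.066 m and x of canister5 in the frame of drybox between -0.065 and 0.065 m and y of canister5 in the frame of drybox between -0.095 and 0.095 m and z of canister5 in the frame of drybox between -0.005 and 0.066 m and value of joint lid above 0.5 rad), for 0.2 s.
2. the lid is down and the catch has snapped over its lip (value of joint lid below 0.016 rad and value of joint catch below 0.04 rad), for 0.2 s.
At the end, for the whole second after the job is handed in: All five canisters lie inside the dry box, the lid is shut to within 0.016 rad (about 2 mm at its front edge) with the catch sprung back to within 0.04 rad of rest, so that it stays shut by itself, and the tumbler stands still and upright on the ledge (within 0.1 rad, foot within 6 mm of the ledge) (all of step 2 and x of canister1 in the frame of drybox between -0.065 and 0.065 m and y of canister1 in the frame of drybox between -0.095 and 0.095 m and z of canister1 in the frame of drybox between -0.005 and 0.066 m and x of canister2 in the frame of drybox between -0.065 and 0.065 m and y of canister2 in the frame of drybox between -0.095 and 0.095 m and z of canister2 in the frame of drybox between -0.005 and 0.066 m and x of canister3 in the frame of drybox between -0.065 and 0.065 m and y of canister3 in the frame of drybox between -0.095 and 0.095 m and z of canister3 in the frame of drybox between -0.005 and 0.066 m and x of canister4 in the frame of drybox between -0.065 and 0.065 m and y of canister4 in the frame of drybox between -0.095 and 0.095 m and z of canister4 in the frame of drybox between -0.005 and 0.066 m and x of canister5 in the frame of drybox between -0.065 and 0.065 m and y of canister5 in the frame of drybox between -0.095 and 0.095 m and z of canister5 in the frame of drybox between -0.005 and 0.066 m and velocity of joint lid below 0.05 rad/s and angle between tumbler's own z axis and vertical below 0.1 rad and height (world z) of tumbler between -0.006 and 0.006 m and linear speed of tumbler below 0.02 m/s); the robot touches nothing.
It fails at once if the lid is slammed (it turns shut faster than 3 rad/s) (velocity of joint lid below -3 rad/s).
It fails at once if the lid is forced: pushed with more than 50 N when nearly shut (below 0.03 rad) (value of joint lid below 0.03 rad and contact force between lid and the arm above 50 N).
It fails at once if something else on the ledge is moved by more than 30 mm or knocked over (distance of any of gel_bottle, tray, lens_a, lens_b, whistle, clip, wax_tin from where it was at the start of the episode above 0.03 m or angle between gel_bottle's own z axis and vertical above 0.5 rad).
It also fails if it takes over 67 s, if anything falls off the work surface, if the arm or the gripper's body presses on something with over 40 N, if the wrist force passes 120 N, or if a joint passes its speed limit or range.

ROBOT

A 7-joint arm with a two-finger parallel gripper is mounted at the origin on the work surface. World frame = base frame: x ahead of the robot, y to its left, z up, the work surface at z = 0. Lengths are in m, angles in rad, forces in N, time in s.
With the tool pointing down it reaches from about 0.4 to 0.85 m from the base axis. Payload 4.5 kg.
Tool frame: the origin (TCP) lies midway between the tips of the shut fingers; the grasp point (between the pads) lies 19 mm behind it; y points along the fingers, z is the direction in which the jaws open and shut, and the axes are right-handed (so a half turn about y gives the same grasp; the last joint's range is limited). The gripper opens to 88 mm and grips with 3 to 60 N. Pads are 18 mm wide; open, the fingers measure 123 mm over their backs; the gripper's body (75 mm by 187 mm) begins 45 mm behind the grasp point.
Start: joints at [1.325, 0.689, -0.195, 1.565, 0.157, 0.902, -0.215], TCP at [0.173, -0.601, 0.239] pointing down, gripper open.
Joint ranges: [-3.01, 3.01], [-0.46, 2.08], [-1.47, 1.51], [0.13, 2.56], [-1, 4.14], [0.04, 2.09], [-2.66, 2.66]. Speed limits (rad/s): [2.57, 2.57, 3.14, 3.14, 3.14, 3.14, 3.14].

INTERFACE

Orientations are given as [roll, pitch, yaw] about the fixed x, y, z axes, in that order (R = Rz(yaw) Ry(pitch) Rx(roll)).
In Python, from rig import manip, imaging, order gives the robot as it stands.
- The arm moves only by the tool step_arm, never from a script. Its argument "series" is a list of rows, each a list of 3 entries, a list of its own where there are three numbers: the turn, a rotation vector about the world's x, y, z normalised to -1 to 1, where 1 is 0.1 rad, then the shift along the world's x, y, z normalised to -1 to 1, where 1 is 20 mm, then the closure, from -1 (fully open) to 1 (shut). A call has 1 to 20 rows; each row shifts and turns the commanded pose from where the row before left it; what a row does not reach is not made up. A row lasts 1/10 s, in which the tool goes at most 50 mm and 8.59 degrees, less where a joint would pass 70% of its speed; a pose out of reach is approached as far as the arm can. A call with a number of a shift or a turn outside -1 to 1 is refused whole. A call with a gripper value outside its range is refused whole. The fingers move at their own pace and stop on an object; the grip force is fixed at half the most. Time passes only in rows, so rows that do not move let the fingers close. It gives the time, the measured TCP pose, the force and the opening at its end, in the units of the state.
- manip.observe(): the state, without advancing time (a new reading comes with each control period).
- imaging.get_image(name): name is "side" or "top" or "wrist"; returns a dict with "img" (420x560x3 uint8, red, green, blue), "fx", "fy", "cx", "cy" (pixels), "dist" ([k1, k2, p1, p2, k3] as OpenCV has them; the pictures are not rectified), "origin" and "attitude" of the camera in the world. Camera axes: x right, y up, looking along -z (the intrinsics and any distortion apply to the point x, -y, -z); pixel columns grow to the right and rows downward; lengths in m; the calibration is good to about 2 mm. A picture is of the moment at which its call begins. There is no depth.
- order.finish_job(): hands the job in, once; it reports no verdict.
The state is a dict: "t": time; "q": joint angles; "joint_vel": joint speeds; "tau": joint torques, N m; "position": TCP position; "tool_rot": TCP orientation; "wrist_force": force on the tool from outside, world axes, zero at the start; "torque": the same for the moment, N m; "finger_gap": opening from 0.0 (shut) to 1.0 (fully open).
Only numpy, scipy, OpenCV 4.12 (cv2) and the standard library are available. Lean on these libraries where they do the work, as an engineer would, in place of code of your own. Each camera call takes 0.05 s, during which the arm holds its last target. There are 200 camera calls.

## Working session

There is one attempt and no reset: what is moved stays moved. The work goes in short steps, Python scripts to look and compute and a tool call to move; the robot and the scene stay as the last step left them, time stands still between calls to the robot, and variables do not carry over. Pictures are saved under pics/ and viewed, about 8 in all and at most 12, crops included, and the job is handed in when it is done.

Besides the shell and the picture viewer there is one more tool, called after "Emit:" as name(argument=value, ...), one argument or row to a line, values as JSON. step_arm: Moves the arm, as the interface text tells. Scaled input: -1 to 1 covers 20 mm each way for a shift and 0.1 rad each way for a turn. Its arguments: {"type":"object","properties":{"series":{"type":"array","items":{"type":"array"}}},"required":["series"]}

```bash
mkdir -p pics; ls
cat > h.py <<'E'
import numpy as np, cv2
from scipy.spatial.transform import Rotation as R
from rig import manip, imaging, order
def snap(name,fn=None):
    d=imaging.get_image(name)
    if fn: cv2.imwrite('pics/'+fn,d['img'][:,:,::-1])
    np.save('pics/last_%s.npy'%name,d,allow_pickle=True)
    return d
def load(name): return np.load('pics/last_%s.npy'%name,allow_pickle=True).item()
def rot(d):
    a=np.array(d['attitude'],float)
    return a if a.shape==(3,3) else (R.from_euler('xyz',a).as_matrix() if a.size==3 else R.from_quat(a).as_matrix())
def K(d): return np.array([[d['fx'],0,d['cx']],[0,d['fy'],d['cy']],[0,0,1.]])
def ray(d,u,v):
    p=cv2.undistortPoints(np.array([[[u,v]]],float),K(d),np.array(d['dist'],float))[0,0]
    return rot(d)@np.array([p[0],-p[1],-1.])
def at_z(d,u,v,z):
    r=ray(d,u,v); o=np.array(d['origin']); return o+r*(z-o[2])/r[2]
def proj(d,P):
    P=np.atleast_2d(P); c=(P-np.array(d['origin']))@rot(d); c=c*[1,-1,-1]
    return cv2.projectPoints(c,np.zeros(3),np.zeros(3),K(d),np.array(d['dist'],float))[0][:,0]
E
python3 - <<'E'
from h import *
s=manip.observe(); print({k:np.round(v,3).tolist() for k,v in s.items()})
for n in('top','side'):
    d=snap(n,n+'0.png'); print(n,d['origin'],d['attitude'],d['fx'],d['dist'])
E
```

```text
pics
{'t': 0.0, 'q': [1.325, 0.69, -0.195, 1.566, 0.157, 0.903, -0.215], 'joint_vel': [0.0, -0.0, -0.0, 0.0, 0.0, 0.001, 0.0], 'tau': [-0.001, -52.756, -1.267, -15.343, -0.053, 0.007, 0.0], 'position': [0.172, -0.6, 0.238], 'tool_rot': [-1.573, -0.0, -2.862], 'wrist_force': [-0.453, 0.073, 1.071], 'torque': [-0.035, -0.02, -0.03], 'finger_gap': 1.002}
top [0.37016534 0.0471743  1.12881243] [ 0.16205054 -0.01169307 -1.58281104] 484.7654909811529 [0.04973626 0.         0.         0.         0.        ]
side [ 0.43967344 -0.73507731  0.83029742] [ 0.79758836 -0.00210061 -0.15015521] 411.6307567922134 [0.04193961 0.         0.         0.         0.        ]
```

View pics/top0.png

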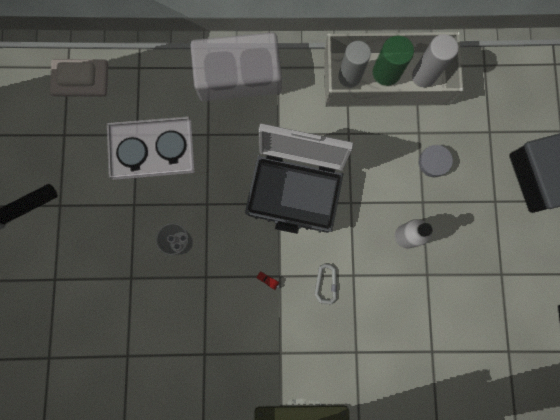

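View pics/side0.png

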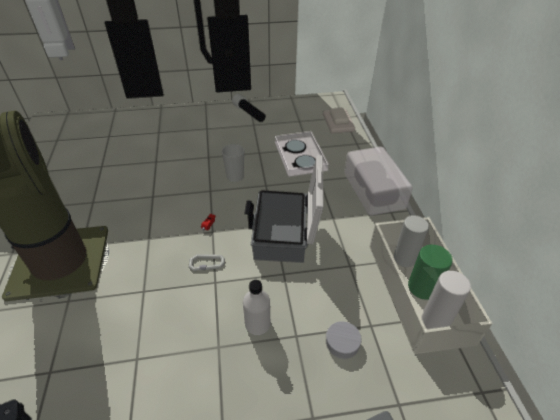

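The top view shows the box at about (296,195), lid leaning back above it, tumbler at (173,240), tray at (150,148), whistle (268,281), clip (327,284) and bottle (415,233). I'll zoom in to get corners.

Run:
```python
from h import *
d=load('top'); im=d['img'][110:310,100:360,::-1]
im=(255*(im/255.)**0.6).astype('uint8')
cv2.imwrite('pics/c1.png',cv2.resize(im,None,fx=3,fy=3,interpolation=cv2.INTER_CUBIC))
for z in (0,.067): print(z,at_z(d,296,192,z).round(3),at_z(d,175,240,z).round(3))
```

```text
0 [0.579 0.004 0.   ] [0.469 0.286 0.   ]
0.067 [0.567 0.007 0.067] [0.463 0.272 0.067]
```

View pics/c1.png

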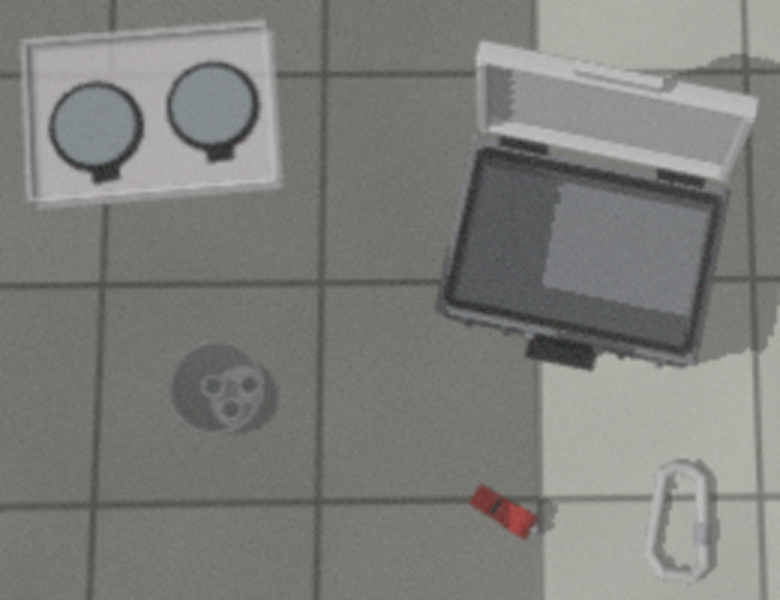

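The crop shows the rim's outer corners at about (437,310), (692,362), (730,190), (472,140), tumbler rim circle centre (217,388), lid front edge corners (480,43), (757,98), catch tab (562,350).

Run:
```python
from h import *
from scipy.optimize import least_squares
d=load('top'); f=lambda u,v:(100+u/3,110+v/3)
px=np.array([f(437,310),f(692,362),f(730,190),f(472,140)])
L=np.array([[-.065,.095,.067],[-.065,-.095,.067],[.065,-.095,.067],[.065,.095,.067]])
def W(p,L): 
    return np.asarray(L)@R.from_euler('z',p[2]).as_matrix().T+[p[0],p[1],0]
r=least_squares(lambda p:(proj(d,W(p,L))-px).ravel(),[.57,0,0]); p=r.x
print('box',p.round(4),r.fun.round(1)); np.save('box.npy',p)
# lid angle from front edge corners (inner top? ) 
lp=np.array([f(480,43),f(757,98)])
def lid(a,z=.016,x=-.133):
    # at a: rotate about hinge; -x dir goes up
    c,s=np.cos(a),np.sin(a); out=[]
    for y in(.095,-.095):
        out.append([.068+x*c+z*s, y, .070-x*s+z*c])
    return W(p,out)
for a in (1.6,1.7,1.8,1.9,2.0): print(a,proj(d,lid(a)).round(1).tolist(),proj(d,lid(a,0)).round(1).tolist())
print(lp.round(1))
t=at_z(d,*f(217,388),.1); print('tumbler',t.round(4))
print('check foot',proj(d,[[t[0],t[1],0]]).round(1), 'img centre',proj(d,[[t[0],t[1],.1]]))
s=load('side'); print('side',proj(s,[[t[0],t[1],0],[t[0],t[1],.1]]).round(1).tolist(), proj(s,W(p,L)).round(1).tolist())
for n,u in(('whistle',(503,512)),('clip',(683,522)),('traycorner',(280,187))): print(n,at_z(d,*f(*u),.02).round(3))
print('bottle',at_z(d,425,230,.15))
```

```text
box [ 0.5643  0.0105 -0.2136] [ 0.6 -0.3  0.1 -0.4 -1.9  0.4  1.2  0.4]
1.6 [[258.1, 128.6], [352.4, 147.5]] [[256.5, 136.2], [350.9, 155.2]]
1.7 [[259.6, 122.8], [353.4, 141.6]] [[257.9, 130.0], [352.1, 148.9]]
1.8 [[261.0, 117.5], [354.2, 136.1]] [[259.3, 124.2], [353.1, 143.0]]
1.9 [[262.3, 112.6], [354.9, 131.0]] [[260.7, 118.8], [354.0, 137.4]]
2.0 [[263.6, 108.2], [355.5, 126.5]] [[262.0, 113.8], [354.7, 132.3]]
[[260.  124.3]
 [352.3 142.7]]
tumbler [0.4618 0.2708 0.1   ]
check foot [[181.7 243.1]] img centre [[172.33333333 239.33333333]]
side [[235.2, 176.4], [232.9, 150.4]] [[259.2, 190.8], [251.9, 242.4], [305.0, 245.0], [306.0, 192.9]]
whistle [0.373 0.072 0.02 ]
clip [ 0.364 -0.063  0.02 ]
traycorner [0.625 0.244 0.02 ]
bottle [ 0.47074509 -0.25033489  0.15      ]
```

Emit:
step_arm(
  series=[
    [[0, 0, 0.33], [0.76, 0.63, 0.18], -1],
    [[0, 0, 0.33], [0.76, 0.63, 0.18], -1],
    [[0, 0, 0.33], [0.76, 0.63, 0.18], -1],
    [[0, 0, 0.33], [0.76, 0.63, 0.18], -1],
    [[0, 0, 0.33], [0.76, 0.63, 0.18], -1],
    [[0, 0, 0.33], [0.76, 0.63, 0.18], -1],
    [[0, 0, 0.33], [0.76, 0.63, 0.18], -1],
    [[0, 0, 0.33], [0.76, 0.63, 0.18], -1],
    [[0, 0, 0.33], [0.76, 0.63, 0.18], -1],
    [[0, 0, 0.33], [0.76, 0.63, 0.18], -1],
    [[0, 0, 0.33], [0.76, 0.63, 0.18], -1],
    [[0, 0, 0.33], [0.76, 0.63, 0.18], -1],
    [[0, 0, 0.33], [0.76, 0.63, 0.18], -1],
    [[0, 0, 0.33], [0.76, 0.63, 0.18], -1],
    [[0, 0, 0.33], [0.76, 0.63, 0.18], -1],
    [[0, 0, 0.33], [0.76, 0.63, 0.18], -1],
    [[0, 0, 0.33], [0.76, 0.63, 0.18], -1],
  ],
)

```text
t: 1.8
position: [0.4323, -0.3854, 0.3003]
tool_rot: [-1.571, 0.0, -2.298]
wrist_force: [0.5, -0.4, 0.2]
finger_gap: 1.0
```

Emit:
step_arm(
  series=[
    [[0, 0, 0.34], [0.36, 0.89, 0], -1],
    [[0, 0, 0.34], [0.36, 0.89, 0], -1],
    [[0, 0, 0.34], [0.36, 0.89, 0], -1],
    [[0, 0, 0.34], [0.36, 0.89, 0], -1],
    [[0, 0, 0.34], [0.36, 0.89, 0], -1],
    [[0, 0, 0.34], [0.36, 0.89, 0], -1],
    [[0, 0, 0.34], [0.36, 0.89, 0], -1],
    [[0, 0, 0.34], [0.36, 0.89, 0], -1],
    [[0, 0, 0.34], [0.36, 0.89, 0], -1],
    [[0, 0, 0.34], [0.36, 0.89, 0], -1],
    [[0, 0, 0.34], [0.36, 0.89, 0], -1],
    [[0, 0, 0.34], [0.36, 0.89, 0], -1],
    [[0, 0, 0.34], [0.36, 0.89, 0], -1],
    [[0, 0, 0.34], [0.36, 0.89, 0], -1],
    [[0, 0, 0.34], [0.36, 0.89, 0], -1],
    [[0, 0, 0.34], [0.36, 0.89, 0], -1],
    [[0, 0, 0.34], [0.36, 0.89, 0], -1],
  ],
)

```text
t: 3.5
position: [0.5539, -0.0824, 0.2999]
tool_rot: [-1.571, -0.0, -1.72]
wrist_force: [0.2, 0.4, -0.2]
finger_gap: 1.001
```

```bash
cat > o.py <<'E'
from h import *
s=manip.observe(); M=R.from_euler('xyz',s['tool_rot']).as_matrix()
print(round(float(s['t']),2),'q',np.round(s['q'],3).tolist(),'p',np.round(s['position'],3).tolist(),'rpy',np.round(s['tool_rot'],3).tolist(),'y',M[:,1].round(3).tolist(),'z',M[:,2].round(3).tolist(),'gap',round(float(s['finger_gap']),3),'F',np.round(s['wrist_force'],1).tolist())
E
python3 o.py
```

```text
3.5 q [0.377, 0.564, -0.518, 1.676, 0.323, 0.988, -0.403] p [0.554, -0.082, 0.3] rpy [-1.571, -0.0, -1.72] y [0.0, -0.0, -1.0] z [0.989, -0.149, 0.0] gap 1.001 F [0.2, 0.4, -0.2]
```

```bash
cat > kin.py <<'E'
from h import *
import itertools
D=[([1.325,.689,-.195,1.565,.157,.902,-.215],[.1727,-.601,.239],[-1.571,0,-2.862]),
([.377,.564,-.518,1.676,.323,.988,-.403],[.5539,-.0824,.2999],[-1.571,0,-1.72])]
def fk(q,sg,L,off=(0,0)):
    # axes z,y,z,y,z,y,z
    M=np.eye(3);p=np.array([0,0,L[0]])
    for i in range(7):
        ax='zyzyzyz'[i]; M=M@R.from_euler(ax,sg[i]*q[i]).as_matrix()
        if i==2:p=p+M@[off[0],0,L[1]]
        if i==4:p=p+M@[off[1],0,L[2]]
        if i==6:p=p+M@[0,0,L[3]]
    return M,p
if __name__=='__main__':
    from scipy.optimize import least_squares
    for sg in itertools.product([1,-1],[1],[1,-1],[1,-1],[1,-1],[1,-1],[1,-1]):
        Ms=[fk(q,sg,[0,0,0,0])[0] for q,_,_ in D]
        T=[R.from_euler('xyz',r).as_matrix() for _,_,r in D]
        C=[m.T@t for m,t in zip(Ms,T)]
        e=np.linalg.norm(C[0]-C[1])
        e2=np.linalg.norm(C[0][:,1]-[0,0,1])
        if e<.1: print(sg,round(e,3),round(e2,3),C[0].round(2).tolist())
E
python3 kin.py
```

```text
(-1, 1, -1, 1, -1, 1, -1) 0.002 0.001 [[0.0, 0.0, -1.0], [-1.0, -0.0, -0.0], [-0.0, 1.0, 0.0]]
```

Emit:
step_arm(
  series=[
    [[0, 0, 0.33], [-0.28, 0.85, 0], -1],
    [[0, 0, 0.33], [-0.28, 0.85, 0], -1],
    [[0, 0, 0.33], [-0.28, 0.85, 0], -1],
    [[0, 0, 0.33], [-0.28, 0.85, 0], -1],
    [[0, 0, 0.33], [-0.28, 0.85, 0], -1],
    [[0, 0, 0.33], [-0.28, 0.85, 0], -1],
    [[0, 0, 0.33], [-0.28, 0.85, 0], -1],
    [[0, 0, 0.33], [-0.28, 0.85, 0], -1],
    [[0, 0, 0.33], [-0.28, 0.85, 0], -1],
    [[0, 0, 0.33], [-0.28, 0.85, 0], -1],
  ],
)

```text
t: 4.5
position: [0.4969, 0.0875, 0.2999]
tool_rot: [-1.571, 0.0, -1.39]
wrist_force: [0.3, 0.3, 0.2]
finger_gap: 0.998
```

```bash
python3 o.py
```

```text
4.5 q [0.136, 0.503, -0.625, 1.827, 0.36, 0.927, -0.469] p [0.497, 0.087, 0.3] rpy [-1.571, 0.0, -1.39] y [0.0, 0.0, -1.0] z [0.984, 0.18, 0.0] gap 0.998 F [0.3, 0.3, 0.2]
```

```bash
cat >> kin.py <<'E'
    D.append(([.136,.503,-.625,1.827,.36,.927,-.469],[.4969,.0875,.2999],[-1.571,0,-1.39]))
    sg=(-1,1,-1,1,-1,1,-1)
    r=least_squares(lambda L:np.concatenate([fk(q,sg,L[:4],L[4:])[1]-p for q,p,_ in D]),[.3,.4,.4,.25,0,0]); print(r.x.round(4),np.abs(r.fun).max())
    r=least_squares(lambda L:np.concatenate([fk(q,sg,L[:4])[1]-p for q,p,_ in D]),[.3,.4,.4,.25]); print(r.x.round(4),np.abs(r.fun).max())
E
python3 kin.py
```

```text
(-1, 1, -1, 1, -1, 1, -1) 0.002 0.001 [[0.0, 0.0, -1.0], [-1.0, -0.0, -0.0], [-0.0, 1.0, 0.0]]
[-36.2795   0.7002   0.1742 -35.8442  -0.0841  -0.2409] 0.011936617165252877
[-18.9345   0.6913   0.26   -18.793 ] 0.015044491859650039
```

Emit:
step_arm(
  series=[
    [[0.18, -0.98, 0], [-0.3, 0.5, 0], -1],
    [[0.18, -0.98, 0], [-0.3, 0.5, 0], -1],
    [[0.18, -0.98, 0], [-0.3, 0.5, 0], -1],
    [[0.18, -0.98, 0], [-0.3, 0.5, 0], -1],
  ],
)

```text
t: 4.9
position: [0.4733, 0.1265, 0.3002]
tool_rot: [-1.173, 0.003, -1.392]
wrist_force: [2.2, -0.4, -0.5]
finger_gap: 1.001
```

```bash
python3 o.py
```

```text
4.9 q [-0.142, 0.313, -0.363, 2.23, 0.768, 0.315, -0.99] p [0.473, 0.126, 0.3] rpy [-1.173, 0.003, -1.392] y [0.381, 0.072, -0.922] z [0.907, 0.163, 0.387] gap 1.001 F [2.2, -0.4, -0.5]
```

Emit:
step_arm(
  series=[
    [[0.3, -0.95, 0], [-0.3, 0.5, 0], -1],
    [[0.3, -0.95, 0], [-0.3, 0.5, 0], -1],
    [[0.3, -0.95, 0], [-0.3, 0.5, 0], -1],
    [[0.3, -0.95, 0], [-0.3, 0.5, 0], -1],
  ],
)

```text
t: 5.3
position: [0.4754, 0.12, 0.2973]
tool_rot: [-1.044, -0.043, -1.424]
wrist_force: [0.4, -1.0, 0.4]
finger_gap: 1.001
```

```bash
python3 o.py
```

```text
5.3 q [-0.354, 0.303, -0.16, 2.356, 1.598, 0.256, -1.871] p [0.475, 0.12, 0.297] rpy [-1.044, -0.043, -1.424] y [0.503, 0.036, -0.863] z [0.852, 0.148, 0.503] gap 1.001 F [0.4, -1.0, 0.4]
```

```bash
cat > fit.py <<'E'
from h import *; from kin import fk,D
from scipy.optimize import least_squares
D=list(D)+[([.136,.503,-.625,1.827,.36,.927,-.469],[.4969,.0875,.2999],0),([-.142,.313,-.363,2.23,.768,.315,-.99],[.4733,.1265,.3002],0),([-.354,.303,-.16,2.356,1.598,.256,-1.871],[.4754,.12,.2973],0)]
sg=(-1,1,-1,1,-1,1,-1)
def pos(L,q):
    M=np.eye(3);p=np.array([0,0,L[0]])
    for i in range(7):
        M=M@R.from_euler('zyzyzyz'[i],sg[i]*q[i]).as_matrix()
        if i==0:p=p+M@[L[4],0,0]
        if i==2:p=p+M@[L[5],0,L[1]]
        if i==3:p=p+M@[L[6],0,0]
        if i==4:p=p+M@[0,0,L[2]]
        if i==5:p=p+M@[L[7],0,0]
        if i==6:p=p+M@[0,0,L[3]]
    return p
for mask in ([0,1,2,3],[0,1,2,3,5,6],[0,1,2,3,7],[0,1,2,3,5,6,7],[0,1,2,3,4,5,6,7]):
    def full(x): L=np.zeros(8);L[mask]=x;return L
    x0=np.array([.3,.4,.4,.25,0,0,0,0])[mask]
    r=least_squares(lambda x:np.concatenate([pos(full(x),q)-p for q,p,_ in D]),x0); print(mask,r.x.round(4),np.abs(r.fun).max().round(4))
E
python3 fit.py
```

```text
[0, 1, 2, 3] [0.2223 0.6686 0.2676 0.353 ] 0.0327
[0, 1, 2, 3, 5, 6] [ 0.3052  0.703   0.3586  0.4535 -0.1079 -0.0023] 0.0304
[0, 1, 2, 3, 7] [0.2115 0.6714 0.3254 0.3023 0.045 ] 0.0314
[0, 1, 2, 3, 5, 6, 7] [ 0.2052  0.6686  0.3298  0.3272 -0.0387 -0.029   0.0341] 0.0279
[0, 1, 2, 3, 4, 5, 6, 7] [ 0.284   0.611   0.3359  0.3258  0.0517 -0.043   0.011   0.0286] 0.0287
```

```bash
cat > tgt.py <<'E'
from h import *
def pose(phi,dl,tilt=0):
    g=np.array([np.cos(phi),np.sin(phi),0]); y=g*np.cos(dl)+[0,0,-np.sin(dl)]; z=np.array([-g[1],g[0],0.])
    M=np.column_stack([np.cross(y,z),y,z])
    return R.from_rotvec(-tilt*g).as_matrix()@M
def delta(T,P=None):
    s=manip.observe(); M=R.from_euler('xyz',s['tool_rot']).as_matrix()
    v=R.from_matrix(T@M.T).as_rotvec(); print('rotvec(0.1 units)',(v/.1).round(2),'norm',np.linalg.norm(v/.1).round(1))
    if P is not None: print('shift(20mm units)',((np.array(P)-s['position'])/.02).round(2))
E
python3 -c "
from tgt import *
delta(pose(.45,.35),[.38,.235,.27]);delta(pose(.45,.8),[.38,.235,.27])"
```

```text
rotvec(0.1 units) [-10.13  -8.7   12.89] norm 18.6
shift(20mm units) [-4.77  5.75 -1.36]
rotvec(0.1 units) [-8.57 -4.41 15.33] norm 18.1
shift(20mm units) [-4.77  5.75 -1.36]
```

Emit:
step_arm(
  series=[
    [[-0.5, -0.44, 0.64], [-0.2, 0.3, 0], -1],
    [[-0.5, -0.44, 0.64], [-0.2, 0.3, 0], -1],
    [[-0.5, -0.44, 0.64], [-0.2, 0.3, 0], -1],
    [[-0.5, -0.44, 0.64], [-0.2, 0.3, 0], -1],
    [[-0.5, -0.44, 0.64], [-0.2, 0.3, 0], -1],
    [[-0.5, -0.44, 0.64], [-0.2, 0.3, 0], -1],
    [[-0.5, -0.44, 0.64], [-0.2, 0.3, 0], -1],
    [[-0.5, -0.44, 0.64], [-0.2, 0.3, 0], -1],
    [[-0.5, -0.44, 0.64], [-0.2, 0.3, 0], -1],
    [[-0.5, -0.44, 0.64], [-0.2, 0.3, 0], -1],
  ],
)

```text
t: 6.3
position: [0.4605, 0.1893, 0.2894]
tool_rot: [-0.899, -0.53, -0.952]
wrist_force: [-0.0, 0.6, -1.6]
finger_gap: 1.001
```

```bash
python3 o.py; python3 -c "
from tgt import *
delta(pose(.45,.35),[.38,.235,.27])"
```

```text
6.3 q [-0.043, 0.778, -1.459, 2.559, 1.691, 1.536, -1.801] p [0.46, 0.189, 0.289] rpy [-0.899, -0.53, -0.952] y [0.737, 0.039, -0.675] z [0.455, 0.71, 0.537] gap 1.001 F [-0.0, 0.6, -1.6]
rotvec(0.1 units) [-6.   -5.43  8.02] norm 11.4
shift(20mm units) [-4.02  2.28 -0.97]
```

```bash
cat > fit2.py <<'E'
from h import *
from scipy.optimize import least_squares
D=[([1.325,.689,-.195,1.565,.157,.902,-.215],[.1727,-.601,.239]),
([.377,.564,-.518,1.676,.323,.988,-.403],[.5539,-.0824,.2999]),
([.136,.503,-.625,1.827,.36,.927,-.469],[.4969,.0875,.2999]),([-.142,.313,-.363,2.23,.768,.315,-.99],[.4733,.1265,.3002]),([-.354,.303,-.16,2.356,1.598,.256,-1.871],[.4754,.12,.2973]),
([-.043,.778,-1.459,2.559,1.691,1.536,-1.801],[.4605,.1893,.2894])]
sg=(-1,1,-1,1,-1,1,-1)
Cm=np.array([[0,0,-1.],[-1,0,0],[0,1,0]])
def frames(q):
    M=np.eye(3);out=[]
    for i in range(7):
        M=M@R.from_euler('zyzyzyz'[i],sg[i]*q[i]).as_matrix(); out.append(M)
    return out
def fkL(L,q):
    F=frames(q); O=L.reshape(7,3) # offsets in frames base(0), after j2.. -> attach: 0:base,1:j1,2:j2? 
    p=np.array([0,0,O[0,2]])+F[0]@[O[1,0],O[1,1],0]+F[1]@[O[2,0],0,0]+F[2]@O[3]+F[3]@[O[4,0],0,0]+F[4]@O[5]+F[5]@[O[6,0],0,0]+F[6]@[0,0,O[6,2]]
    return p,F[6]@Cm
if __name__=='__main__':
    P0=np.zeros((7,3));P0[0,2]=.35;P0[3,2]=.4;P0[5,2]=.4;P0[6,2]=.3;P0=P0.ravel()
    W=np.full((7,3),.03);W[0,2]=W[3,2]=W[5,2]=W[6,2]=.002;W=W.ravel()
    def f(L): return np.concatenate([np.concatenate([fkL(L,q)[0]-p for q,p in D]),W*(L-P0)])
    r=least_squares(f,P0); print(r.x.reshape(7,3).round(3)); print(np.abs(r.fun[:len(D)*3]).max().round(4)); np.save('L.npy',r.x)
E
python3 fit2.py
```

```text
[[ 0.     0.     0.348]
 [ 0.001 -0.019  0.   ]
 [-0.001  0.    -0.   ]
 [ 0.    -0.027  0.562]
 [ 0.    -0.    -0.   ]
 [-0.    -0.     0.344]
 [-0.001  0.     0.326]]
0.0003
```

```bash
cat > srch.py <<'E'
from fit2 import *; from tgt import pose
L=np.load('L.npy')
lo=np.array([-3.01,-.46,-1.47,.13,-1,.04,-2.66])+.08; hi=np.array([3.01,2.08,1.51,2.56,4.14,2.09,2.66])-.08
def ik(P,T,q0,w=.01):
    def f(q):
        p,M=fkL(L,q); return np.concatenate([(p-P)*5,R.from_matrix(M@T.T).as_rotvec(),w*(q-q0)])
    r=least_squares(f,np.clip(q0,lo+1e-3,hi-1e-3),bounds=(lo,hi),max_nfev=60)
    p,M=fkL(L,r.x); return r.x,np.linalg.norm(p-P),np.linalg.norm(R.from_matrix(M@T.T).as_rotvec())
def flip(T): return T@np.diag([-1.,1,-1])
def body(P,T): # lowest z of gripper body
    return min((P+T@[a*.0375,-.064-b,c*.0935])[2] for a in(-1,1) for b in(0,.12) for c in(-1,1))
if __name__=='__main__':
    rng=np.random.default_rng(0); qc=np.array(manip.observe()['q'])
    box=np.load('box.npy'); tum=np.array([.462,.271])
    seeds=[qc,np.array([.377,.564,-.518,1.676,.323,.988,-.403])]+[rng.uniform(lo,hi) for _ in range(3)]
    for phd in range(-120,100,20):
      for dl in (.3,.55,.8):
        for fl in (0,1):
          ph=np.radians(phd); T=pose(ph,dl); G=np.r_[tum,.06]; T=flip(T) if fl else T
          best=None
          for s in seeds:
            q,e,a=ik(G+.019*T[:,1],T,s,.003)
            if e<.006 and a<.03 and (best is None or abs(q-qc).max()<abs(best-qc).max()): best=q
          if best is None or body(G+.019*T[:,1],T)<.008: continue
          for sgn in (1,-1):
           for dps in (-60,-30,0):
            p2=ph+np.radians(dps); th=2.1; ax=np.r_[np.cos(p2),np.sin(p2),0]
            Tp=R.from_rotvec(sgn*th*ax).as_matrix()@(flip(pose(p2,dl)) if fl else pose(p2,dl))
            u=R.from_rotvec(sgn*th*ax).as_matrix()[:,2]; Pg=np.r_[box[:2],.15]-.04*u; P=Pg+.019*Tp[:,1]
            q,e,a=ik(P,Tp,best,.003)
            if e<.01 and a<.06: print(phd,dl,fl,'tilt',sgn,'dpsi',dps,'qg',best.round(2).tolist(),'qp',q.round(2).tolist(),'dq',abs(q-best).max().round(2),'body',body(P,Tp).round(3))
E
time timeout 550 python3 srch.py | tee s.txt | cut -c1-250 | head -70
```

```text
-120 0.3 0 tilt 1 dpsi 0 qg [-0.79, 1.49, 0.05, 0.88, 0.27, 2.01, -1.33] qp [-0.86, 1.73, 1.11, 1.21, 0.2, 1.53, -2.58] dq 1.25 body 0.047
-120 0.3 0 tilt -1 dpsi 0 qg [-0.79, 1.49, 0.05, 0.88, 0.27, 2.01, -1.33] qp [-0.74, 1.79, 1.29, 1.02, -0.06, 2.01, 1.76] dq 3.09 body 0.047
-120 0.3 1 tilt 1 dpsi 0 qg [-0.78, 1.49, 0.05, 0.88, 0.27, 2.01, 1.81] qp [-0.79, 1.61, 0.83, 1.21, 0.43, 1.61, 0.36] dq 1.45 body 0.047
-120 0.55 0 tilt 1 dpsi -30 qg [-0.71, 1.33, -0.11, 1.09, 0.32, 1.74, -1.45] qp [-0.65, 1.73, 0.95, 0.97, 0.32, 1.94, -2.58] dq 1.13 body 0.03
-120 0.55 0 tilt 1 dpsi 0 qg [-0.71, 1.33, -0.11, 1.09, 0.32, 1.74, -1.45] qp [-0.99, 1.83, 1.19, 1.4, 0.24, 1.27, -2.58] dq 1.3 body 0.03
-120 0.55 1 tilt 1 dpsi -30 qg [-0.46, 1.44, -0.83, 1.07, 0.78, 2.01, 1.32] qp [-0.6, 1.66, 0.72, 0.96, 0.47, 2.01, 0.42] dq 1.55 body 0.03
-120 0.55 1 tilt 1 dpsi 0 qg [-0.46, 1.44, -0.83, 1.07, 0.78, 2.01, 1.32] qp [-0.51, 1.45, -0.02, 1.37, 1.13, 2.01, -0.17] dq 1.48 body 0.03
-120 0.8 0 tilt 1 dpsi -30 qg [-0.31, 1.4, -1.07, 1.28, 0.93, 1.86, -1.99] qp [-0.79, 1.77, 0.97, 1.17, 0.41, 1.7, -2.5
[... 8061 characters left out ...]
3, 2.03, -0.92, 0.32, -2.58] qp [-1.05, 1.87, 1.23, 1.49, 0.12, 1.3, -1.57] dq 1.04 body 0.03
-40 0.55 1 tilt -1 dpsi 0 qg [-1.68, 1.61, 1.13, 2.03, -0.92, 0.32, -2.58] qp [-1.27, 2.0, 1.24, 1.91, 0.24, 0.59, -1.84] dq 1.16 body 0.03
-40 0.8 0 tilt -1 dpsi -30 qg [-0.45, 1.32, -1.05, 2.02, 1.58, 1.77, -1.53] qp [-0.61, 1.55, 0.32, 1.26, 0.73, 2.01, 0.88] dq 2.4 body 0.017
-40 0.8 0 tilt -1 dpsi 0 qg [-0.45, 1.32, -1.05, 2.02, 1.58, 1.77, -1.53] qp [-0.53, 1.47, -0.07, 1.65, 1.18, 2.01, 0.38] dq 1.9 body 0.017
-40 0.8 1 tilt -1 dpsi -30 qg [-1.51, 1.33, 0.89, 2.07, -0.79, 0.16, -2.58] qp [-0.89, 1.84, 1.13, 1.28, 0.22, 1.65, -1.68] dq 1.49 body 0.017
real	0m14.766s
user	0m15.236s
sys	0m0.056s
```

```bash
cat > pour.py <<'E'
from srch import *
box=np.load('box.npy'); Rb=R.from_euler('z',box[2]).as_matrix(); hg=.06
def grid(a,b,n): return np.stack(np.meshgrid(*[np.linspace(x,y,k) for x,y,k in zip(a,b,n)]),-1).reshape(-1,3)
BODY=np.vstack([grid([-.0375,-.20,-.0935],[.0375,-.064,.0935],[4,8,9]),grid([-.012,-.064,-.05],[.012,0,.05],[2,4,7])])
an=np.linspace(0,2*np.pi,24)
TUM=np.vstack([np.c_[r*np.cos(an),r*np.sin(an),0*an+z] for z,r in((0,.027),(.05,.031),(.1,.034))])
def hit(W):
    b=(W-[box[0],box[1],0])@Rb; x,y,z=b.T
    c=(abs(x)<.075)&(abs(y)<.105)&(z<.084)
    c|=(x<-.06)&(x>-.10)&(abs(y)<.033)&(z<.107)
    lx=.068+(z-.07)*np.tan(.17)-.03
    c|=(x>lx)&(z>.06)&(z<.21)&(abs(y)<.105)
    c|=z<.015
    return c.any()
def pourpose(phi,dl,tilt,rb):   # rb: rim centre in box frame
    ax=np.r_[np.cos(phi),np.sin(phi),0]; Rt=R.from_rotvec(-tilt*ax).as_matrix()
    T=Rt@pose(phi,dl); rim=Rb@rb+[box[0],box[1],0]; base=rim-Rt[:,2]*.1; g=base+Rt[:,2]*hg
    P=g+.019*T[:,1]; return P,T,base,Rt
if __name__=='__main__':
    res=[]
    for dl in (.0,.15):
     for tilt in (1.8,1.95,2.1):
      for ph in np.radians([-100,-80,-60,-45,-30]):
       for bx in (-.02,0,.015):
        for by in (-.03,0,.03):
         for z in np.arange(.11,.23,.01):
          P,T,base,Rt=pourpose(ph,dl,tilt,[bx,by,z])
          if not hit(np.vstack([P+BODY@T.T,base+TUM@Rt.T])): res.append((z,dl,tilt,np.degrees(ph).round(),bx,by)); break
    for tilt in (1.8,1.95,2.1):
      for r in sorted(r for r in res if r[2]==tilt)[:8]: print(np.round(r,3).tolist())
E
python3 pour.py
```

```text
[0.18, 0.0, 1.8, -100.0, -0.02, 0.0]
[0.18, 0.0, 1.8, -100.0, -0.02, 0.03]
[0.18, 0.0, 1.8, -100.0, 0.0, 0.0]
[0.18, 0.0, 1.8, -100.0, 0.0, 0.03]
[0.18, 0.0, 1.8, -100.0, 0.015, 0.0]
[0.18, 0.0, 1.8, -100.0, 0.015, 0.03]
[0.18, 0.0, 1.8, -80.0, -0.02, 0.03]
[0.18, 0.0, 1.8, -80.0, 0.0, 0.03]
[0.17, 0.0, 1.95, -100.0, -0.02, 0.0]
[0.17, 0.0, 1.95, -100.0, -0.02, 0.03]
[0.17, 0.0, 1.95, -100.0, 0.0, 0.0]
[0.17, 0.0, 1.95, -100.0, 0.0, 0.03]
[0.17, 0.0, 1.95, -100.0, 0.015, 0.0]
[0.17, 0.0, 1.95, -100.0, 0.015, 0.03]
[0.17, 0.0, 1.95, -80.0, -0.02, 0.03]
[0.17, 0.0, 1.95, -80.0, 0.0, 0.03]
[0.15, 0.0, 2.1, -80.0, -0.02, 0.03]
[0.15, 0.0, 2.1, -30.0, -0.02, -0.03]
[0.15, 0.15, 2.1, -80.0, -0.02, 0.03]
[0.17, 0.0, 2.1, -100.0, -0.02, 0.0]
[0.17, 0.0, 2.1, -100.0, -0.02, 0.03]
[0.17, 0.0, 2.1, -100.0, 0.0, 0.0]
[0.17, 0.0, 2.1, -100.0, 0.0, 0.03]
[0.17, 0.0, 2.1, -100.0, 0.015, -0.03]
```

```bash
cat > chk.py <<'E'
from pour import *
qc=np.array(manip.observe()['q'])
ph=np.radians(-60);dl=.15;T=pose(ph,dl);g=T[:,1]
G=np.array([.462,.271,.06])
pre=G+.019*g-.10*np.r_[np.cos(ph),np.sin(ph),0]; up=pre+[0,0,.2]
q=qc
for n,P,TT in(('up',up,T),('pre',pre,T),('grasp',G+.019*g,T),('lift',G+.019*g+[0,0,.17],T)):
    q,e,a=ik(P,TT,q,.003); print(n,P.round(3),q.round(2).tolist(),round(e,4),round(a,3))
for th in (0,.5,1,1.5,1.8,2.1):
    P,TT,_,_=pourpose(np.radians(-80),dl,th,[-.02,.03,.18 if th>1 else .24])
    q,e,a=ik(P,TT,q,.003); print(th,P.round(3),q.round(2).tolist(),round(e,4),round(a,3))
from tgt import delta
delta(T,up)
E
python3 chk.py
```

```text
up [0.421 0.341 0.257] [-1.05, 1.12, -0.38, 1.51, 1.0, 2.01, -1.34] 0.0 0.0
pre [0.421 0.341 0.057] [-1.07, 1.44, -0.35, 1.37, 1.05, 1.89, -1.47] 0.0 0.0
grasp [0.471 0.255 0.057] [-0.94, 1.41, -0.32, 1.55, 1.13, 1.79, -1.55] 0.0 0.0
lift [0.471 0.255 0.227] [-0.92, 1.12, -0.35, 1.69, 1.08, 1.87, -1.43] 0.0 0.0
0 [0.554 0.026 0.197] [-0.55, 1.15, -0.23, 1.72, 1.13, 1.73, -1.42] 0.0 0.0
0.5 [0.534 0.022 0.202] [-0.5, 1.16, -0.31, 1.71, 1.09, 1.82, -0.95] 0.0 0.0
1 [0.519 0.019 0.217] [-0.46, 1.18, -0.38, 1.7, 1.06, 1.93, -0.5] 0.0 0.0
1.5 [0.512 0.018 0.177] [-0.44, 1.29, -0.41, 1.65, 1.07, 2.01, -0.08] 0.0 0.0
1.8 [0.513 0.018 0.19 ] [-0.47, 1.29, -0.36, 1.65, 1.06, 2.01, 0.24] 0.0 0.0
2.1 [0.518 0.019 0.202] [-0.5, 1.28, -0.31, 1.66, 1.07, 2.01, 0.56] 0.0 0.0
rotvec(0.1 units) [-9.35 -1.36 -6.63] norm 11.5
shift(20mm units) [-1.95  7.6  -1.61]
```

Emit:
step_arm(
  series=[
    [[-0.78, -0.11, -0.55], [-0.16, 0.63, 0], -1],
    [[-0.78, -0.11, -0.55], [-0.16, 0.63, 0], -1],
    [[-0.78, -0.11, -0.55], [-0.16, 0.63, 0], -1],
    [[-0.78, -0.11, -0.55], [-0.16, 0.63, 0], -1],
    [[-0.78, -0.11, -0.55], [-0.16, 0.63, 0], -1],
    [[-0.78, -0.11, -0.55], [-0.16, 0.63, 0], -1],
    [[-0.78, -0.11, -0.55], [-0.16, 0.63, 0], -1],
    [[-0.78, -0.11, -0.55], [-0.16, 0.63, 0], -1],
    [[-0.78, -0.11, -0.55], [-0.16, 0.63, 0], -1],
    [[-0.78, -0.11, -0.55], [-0.16, 0.63, 0], -1],
    [[-0.78, -0.11, -0.55], [-0.16, 0.63, 0], -1],
    [[-0.78, -0.11, -0.55], [-0.16, 0.63, 0], -1],
    [[0, 0, 0], [0, 0, 0], -1],
  ],
)

```text
t: 7.6
position: [0.4212, 0.3428, 0.2871]
tool_rot: [-1.577, -1.42, -1.041]
wrist_force: [0.1, 0.3, 0.2]
finger_gap: 1.0
```

```bash
python3 o.py
python3 - <<'E'
from tgt import *
T=pose(np.radians(-60),.15)
delta(T,[.421,.341,.057])
d=snap('wrist','w1.png'); t=snap('top')
im=(255*(t['img'][110:310,40:300,::-1]/255.)**.6).astype('uint8')
a=cv2.resize(im,(546,420)); b=(255*(d['img'][:,:,::-1]/255.)**.6).astype('uint8'); b=cv2.resize(b,(254,190))
c=np.zeros((420,800,3),'uint8'); c[:,:546]=a; c[:190,546:]=b; cv2.imwrite('pics/c2.png',c)
E
```

```text
7.6 q [-1.015, 1.083, -0.453, 1.516, 1.022, 2.076, -1.33] p [0.421, 0.343, 0.287] rpy [-1.577, -1.42, -1.041] y [0.495, -0.856, -0.151] z [0.866, 0.501, -0.001] gap 1.0 F [0.1, 0.3, 0.2]
rotvec(0.1 units) [-0.01 -0.01 -0.01] norm 0.0
shift(20mm units) [-1.00e-02 -9.00e-02 -1.15e+01]
```

View pics/c2.png

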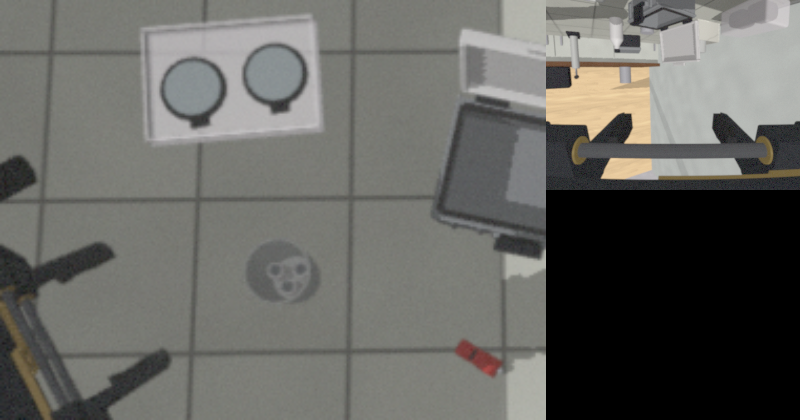

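The top view shows the open fingers at (110,250) and (165,355) in the crop, symmetric about the tumbler at (280,272). I'm lowering now.

Emit:
step_arm(
  series=[
    [[0, 0, 0], [0, 0, -0.96], -1],
    [[0, 0, 0], [0, 0, -0.96], -1],
    [[0, 0, 0], [0, 0, -0.96], -1],
    [[0, 0, 0], [0, 0, -0.96], -1],
    [[0, 0, 0], [0, 0, -0.96], -1],
    [[0, 0, 0], [0, 0, -0.96], -1],
    [[0, 0, 0], [0, 0, -0.96], -1],
    [[0, 0, 0], [0, 0, -0.96], -1],
    [[0, 0, 0], [0, 0, -0.96], -1],
    [[0, 0, 0], [0, 0, -0.96], -1],
    [[0, 0, 0], [0, 0, -0.96], -1],
    [[0, 0, 0], [0, 0, -0.96], -1],
  ],
)

```text
t: 8.9
position: [0.4218, 0.3396, 0.0558]
tool_rot: [-1.599, -1.417, -1.021]
wrist_force: [0.6, 1.1, -0.1]
finger_gap: 0.998
```

```bash
python3 o.py
python3 - <<'E'
from tgt import *
s=manip.observe(); delta(pose(np.radians(-60),.15),[.471,.255,.057])
T=pose(np.radians(-60),.15); r=np.array([.462,.271])-np.array(s['position'])[:2]; print('lateral mm',1e3*r@T[:2,2],'ahead',1e3*r@[.5,-.866])
t=snap('top')
im=(255*(t['img'][160:310,60:260,::-1]/255.)**.5).astype('uint8'); cv2.imwrite('pics/c3.png',cv2.resize(im,None,fx=4,fy=4))
E
```

```text
8.9 q [-1.034, 1.449, -0.414, 1.374, 1.083, 1.933, -1.49] p [0.422, 0.34, 0.056] rpy [-1.599, -1.417, -1.021] y [0.492, -0.857, -0.153] z [0.867, 0.499, -0.004] gap 0.998 F [0.6, 1.1, -0.1]
rotvec(0.1 units) [-0.01 -0.06  0.02] norm 0.1
shift(20mm units) [ 2.46 -4.23  0.06]
lateral mm 0.5208801656986134 ahead 79.568150728584
```

View pics/c3.png

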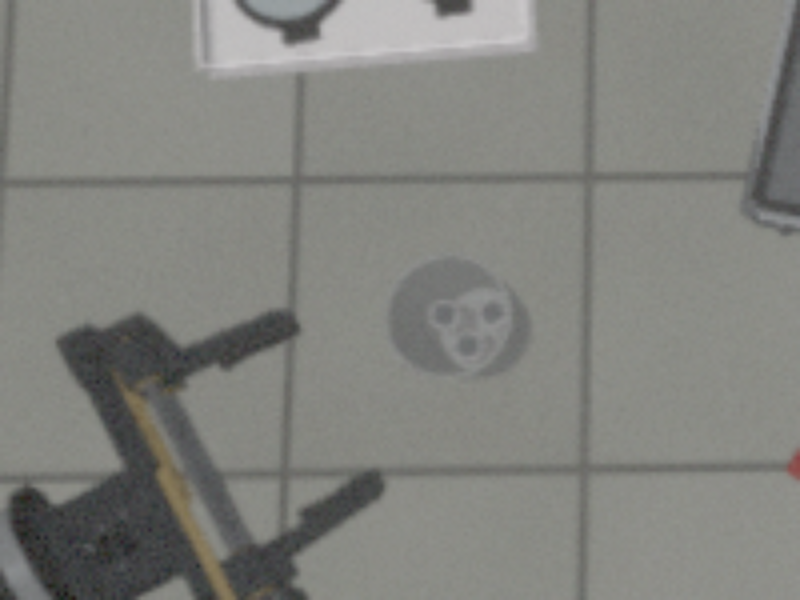

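Fingertips at (298,320) and (380,485) straddle the tumbler (body at about (470,326)), centred along the approach. I'm moving in and gripping.

Emit:
step_arm(
  series=[
    [[0, 0, 0], [0.41, -0.7, 0], -1],
    [[0, 0, 0], [0.41, -0.7, 0], -1],
    [[0, 0, 0], [0.41, -0.7, 0], -1],
    [[0, 0, 0], [0.41, -0.7, 0], -1],
    [[0, 0, 0], [0.41, -0.7, 0], -1],
    [[0, 0, 0], [0.41, -0.7, 0], -1],
    [[0, 0, 0], [0, 0, 0], 1],
    [[0, 0, 0], [0, 0, 0], 1],
    [[0, 0, 0], [0, 0, 0], 1],
    [[0, 0, 0], [0, 0, 0], 1],
    [[0, 0, 0], [0, 0, 0], 1],
    [[0, 0, 0], [0, 0, 0], 1],
  ],
)

```text
t: 10.15
position: [0.471, 0.257, 0.058]
tool_rot: [-1.589, -1.416, -1.029]
wrist_force: [-0.7, 1.0, 0.9]
finger_gap: 0.688
```

```bash
python3 o.py
```

```text
10.15 q [-0.91, 1.417, -0.38, 1.554, 1.157, 1.832, -1.56] p [0.471, 0.257, 0.058] rpy [-1.589, -1.416, -1.029] y [0.493, -0.856, -0.154] z [0.866, 0.5, -0.003] gap 0.688 F [-0.7, 1.0, 0.9]
```

Emit:
step_arm(
  series=[
    [[0, 0, 0], [0, 0, 0.5], 1],
    [[0, 0, 0], [0, 0, 0.95], 1],
    [[0, 0, 0], [0, 0, 0.95], 1],
    [[0, 0, 0], [0, 0, 0.95], 1],
    [[0, 0, 0], [0, 0, 0.95], 1],
    [[0, 0, 0], [0, 0, 0.95], 1],
    [[0, 0, 0], [0, 0, 0.95], 1],
    [[0, 0, 0], [0, 0, 0.95], 1],
    [[0, 0, 0], [0, 0, 0.95], 1],
  ],
)

```text
t: 11.05
position: [0.471, 0.2562, 0.2212]
tool_rot: [-1.592, -1.416, -1.027]
wrist_force: [0.1, -0.7, -1.1]
finger_gap: 0.688
```

Emit:
step_arm(
  series=[
    [[0, 0, -0.29], [0.2, -0.99, 0.03], 1],
    [[0, 0, -0.29], [0.2, -0.99, 0.03], 1],
    [[0, 0, -0.29], [0.2, -0.99, 0.03], 1],
    [[0, 0, -0.29], [0.2, -0.99, 0.03], 1],
    [[0, 0, -0.29], [0.2, -0.99, 0.03], 1],
    [[0, 0, -0.29], [0.2, -0.99, 0.03], 1],
    [[0, 0, -0.29], [0.2, -0.99, 0.03], 1],
    [[0, 0, -0.29], [0.2, -0.99, 0.03], 1],
    [[0, 0, -0.29], [0.2, -0.99, 0.03], 1],
    [[0, 0, -0.29], [0.2, -0.99, 0.03], 1],
    [[0, 0, -0.29], [0.2, -0.99, 0.03], 1],
    [[0, 0, -0.29], [0.2, -0.99, 0.03], 1],
  ],
)

```text
t: 12.25
position: [0.519, 0.0161, 0.2269]
tool_rot: [-1.599, -1.418, -1.372]
wrist_force: [-0.2, 0.2, -1.3]
finger_gap: 0.69
```

```bash
python3 o.py
python3 - <<'E'
from pour import *
from tgt import delta
for th in (1.4,1.8,2.1):
    P,T,_,_=pourpose(np.radians(-80),.15,th,[-.02,.03,.18]); print(th); delta(T,P)
d=snap('side'); im=(255*(d['img'][100:310,150:430,::-1]/255.)**.6).astype('uint8'); cv2.imwrite('pics/c4.png',cv2.resize(im,None,fx=2.5,fy=2.5))
E
```

```text
12.25 q [-0.52, 1.092, -0.316, 1.838, 1.106, 1.772, -1.491] p [0.519, 0.016, 0.227] rpy [-1.599, -1.418, -1.372] y [0.167, -0.974, -0.153] z [0.985, 0.17, -0.004] gap 0.69 F [-0.2, 0.2, -1.3]
1.4
rotvec(0.1 units) [-2.42 13.75  0.06] norm 14.0
shift(20mm units) [-0.31  0.11 -2.71]
1.8
rotvec(0.1 units) [-3.1  17.69  0.06] norm 18.0
shift(20mm units) [-0.29  0.11 -1.86]
2.1
rotvec(0.1 units) [-3.62 20.64  0.06] norm 21.0
shift(20mm units) [-0.05  0.15 -1.26]
```

View pics/c4.png

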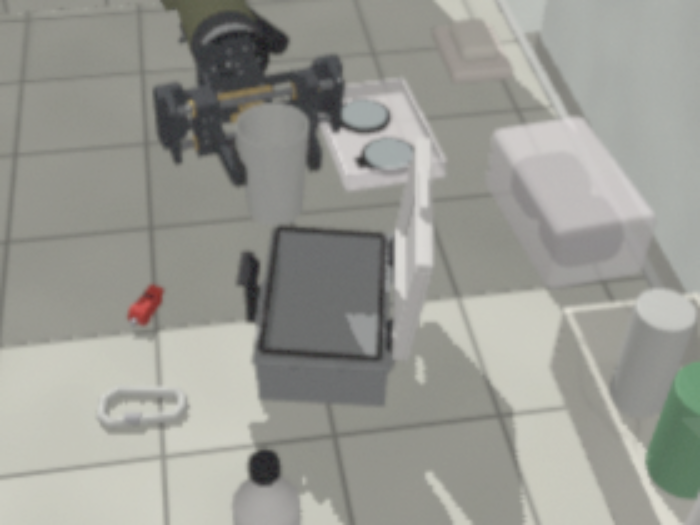

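The side view shows the tumbler upright in the gripper at (273,165), beyond the box's left end, and the box opening clear. Now I'll tip it.

Emit:
step_arm(
  series=[
    [[-0.17, 0.98, 0], [-0.02, 0.01, -0.08], 1],
    [[-0.17, 0.98, 0], [-0.02, 0.01, -0.08], 1],
    [[-0.17, 0.98, 0], [-0.02, 0.01, -0.08], 1],
    [[-0.17, 0.98, 0], [-0.02, 0.01, -0.08], 1],
    [[-0.17, 0.98, 0], [-0.02, 0.01, -0.08], 1],
    [[-0.17, 0.98, 0], [-0.02, 0.01, -0.08], 1],
    [[-0.17, 0.98, 0], [-0.02, 0.01, -0.08], 1],
    [[-0.17, 0.98, 0], [-0.02, 0.01, -0.08], 1],
    [[-0.17, 0.98, 0], [-0.02, 0.01, -0.08], 1],
    [[-0.17, 0.98, 0], [-0.02, 0.01, -0.08], 1],
    [[-0.17, 0.98, 0], [-0.02, 0.01, -0.08], 1],
    [[-0.17, 0.98, 0], [-0.02, 0.01, -0.08], 1],
    [[-0.07, 0.4, 0], [0, 0, -0.08], 1],
    [[-0.07, 0.4, 0], [0, 0, -0.08], 1],
    [[-0.07, 0.4, 0], [0, 0, 0], 1],
    [[-0.07, 0.4, 0], [0, 0, 0], 1],
    [[-0.07, 0.4, 0], [0, 0, 0], 1],
    [[-0.07, 0.4, 0], [0, 0, 0], 1],
  ],
)

```text
t: 14.1
position: [0.5142, 0.0199, 0.2044]
tool_rot: [-3.12, -0.126, 0.015]
wrist_force: [0.1, -0.9, -0.7]
finger_gap: 0.689
```

Emit:
step_arm(
  series=[
    [[-0.07, 0.4, 0], [0, 0, 0], 1],
    [[-0.07, 0.4, 0], [0, 0, 0], 1],
    [[-0.07, 0.4, 0], [0, 0, 0], 1],
    [[-0.07, 0.4, 0], [0, 0, 0], 1],
    [[-0.07, 0.4, 0], [0, 0, 0], 1],
    [[-0.07, 0.4, 0], [0, 0, 0], 1],
    [[-0.07, 0.4, 0], [0, 0, 0], 1],
    [[-0.07, 0.4, 0], [0, 0, 0], 1],
    [[-0.07, 0.4, 0], [0, 0, 0], 1],
    [[-0.07, 0.4, 0], [0, 0, 0], 1],
    [[-0.07, 0.4, 0], [0, 0, 0], 1],
    [[-0.07, 0.4, 0], [0, 0, 0], 1],
    [[-0.07, 0.4, 0], [0, 0, 0], 1],
    [[-0.07, 0.4, 0], [0, 0, 0], 1],
    [[-0.07, 0.4, 0], [0, 0, 0], 1],
    [[0, 0, 0], [0, 0, 0], 1],
    [[0, 0, 0], [0, 0, 0], 1],
    [[0, 0, 0], [0, 0, 0], 1],
  ],
)

```text
t: 15.9
position: [0.5143, 0.0207, 0.2048]
tool_rot: [3.063, 0.472, -0.002]
wrist_force: [1.0, 0.3, -2.3]
finger_gap: 0.69
```

```bash
python3 o.py
python3 - <<'E'
from h import *
def g(n,a,b,c,e,s):
    im=snap(n)['img'][a:b,c:e,::-1]; return cv2.resize((255*(im/255.)**.6).astype('uint8'),s,interpolation=cv2.INTER_CUBIC)
A=g('side',130,270,220,360,(400,400)); B=g('top',110,250,220,360,(400,400))
cv2.imwrite('pics/c5.png',np.hstack([A,B]))
E
```

```text
15.9 q [-0.466, 1.284, -0.378, 1.658, 1.07, 2.062, 0.483] p [0.514, 0.021, 0.205] rpy [3.063, 0.472, -0.002] y [0.034, -0.997, 0.07] z [-0.454, -0.077, -0.888] gap 0.69 F [1.0, 0.3, -2.3]
```

View pics/c5.png

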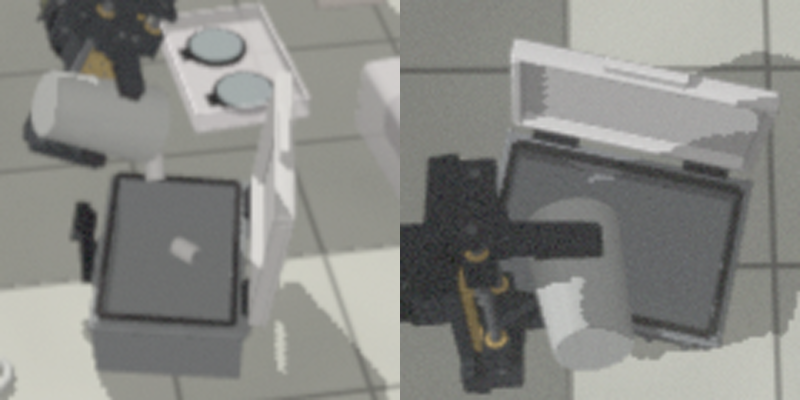

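At tilt about 117°, one canister lies in the box at (185,248) and another is at the rim (153,165). I'll tilt further and jog.

Emit:
step_arm(
  series=[
    [[-0.07, 0.4, 0], [0, 0, 0.1], 1],
    [[-0.07, 0.4, 0], [0, 0, 0.1], 1],
    [[-0.07, 0.4, 0], [0, 0, 0.1], 1],
    [[-0.07, 0.4, 0], [0, 0, 0.1], 1],
    [[-0.07, 0.4, 0], [0, 0, 0.1], 1],
    [[0, 0, 0], [0, 0, 0.3], 1],
    [[0, 0, 0], [0, 0, -0.3], 1],
    [[0, 0, 0], [0, 0, 0.3], 1],
    [[0, 0, 0], [0, 0, -0.3], 1],
    [[0, 0, 0], [0, 0, 0], 1],
  ],
)

```text
t: 17.0
position: [0.5143, 0.0211, 0.2143]
tool_rot: [3.019, 0.672, -0.026]
wrist_force: [-0.2, 0.4, -0.4]
finger_gap: 0.691
```

```bash
python3 o.py
python3 - <<'E'
from h import *
def g(n,a,b,c,e,s):
    im=snap(n)['img'][a:b,c:e,::-1]; return cv2.resize((255*(im/255.)**.6).astype('uint8'),s,interpolation=cv2.INTER_CUBIC)
A=g('side',130,270,220,360,(400,400)); B=g('top',110,250,220,360,(400,400))
cv2.imwrite('pics/c6.png',np.hstack([A,B]))
E
```

```text
17.0 q [-0.484, 1.276, -0.352, 1.675, 1.071, 2.06, 0.689] p [0.514, 0.021, 0.214] rpy [3.019, 0.672, -0.026] y [0.051, -0.994, 0.096] z [-0.621, -0.106, -0.776] gap 0.691 F [-0.2, 0.4, -0.4]
```

View pics/c6.png

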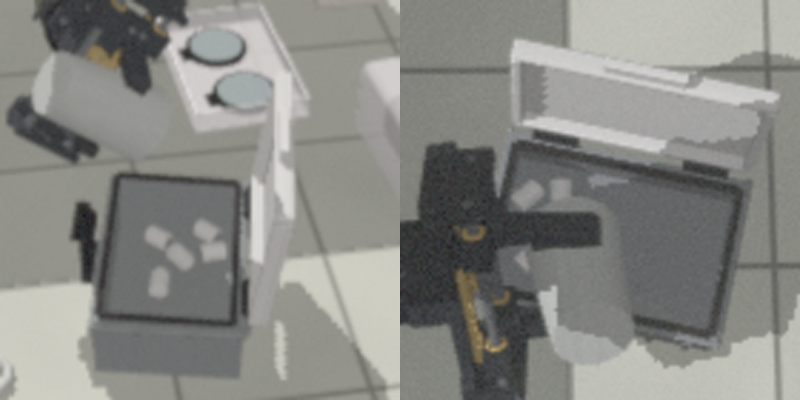

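All five canisters lie in the box in the side view, at (158,237), (180,257), (206,230), (213,251) and (160,283). I'm righting the tumbler and taking it back.

Run:
```python
from tgt import *
delta(pose(np.radians(-80),.15),[.47,.257,.225]); delta(pose(np.radians(-60),.15),[.47,.257,.225])
M=R.from_euler('xyz',manip.observe()['tool_rot']).as_matrix()
print(R.from_matrix(M@pose(np.radians(-80),.15).T).as_rotvec())
```

```text
rotvec(0.1 units) [  3.85 -22.2    0.06] norm 22.5
shift(20mm units) [-2.22 11.79  0.52]
rotvec(0.1 units) [  7.67 -21.26   1.92] norm 22.7
shift(20mm units) [-2.22 11.79  0.52]
[-0.38477816  2.21970197 -0.00570401]
```

Emit:
step_arm(
  series=[
    [[0.17, -0.98, 0], [0, 0.2, 0.2], 1],
    [[0.17, -0.98, 0], [0, 0.3, 0.2], 1],
    [[0.17, -0.98, 0], [-0.1, 0.5, 0.1], 1],
    [[0.17, -0.98, 0], [-0.1, 0.6, 0], 1],
    [[0.17, -0.98, 0], [-0.1, 0.6, 0], 1],
    [[0.17, -0.98, 0], [-0.1, 0.6, 0], 1],
    [[0.17, -0.98, 0], [-0.1, 0.6, 0], 1],
    [[0.17, -0.98, 0], [-0.1, 0.6, 0], 1],
    [[0.17, -0.98, 0], [-0.1, 0.6, 0], 1],
    [[0.17, -0.98, 0], [-0.1, 0.6, 0], 1],
    [[0.17, -0.98, 0], [-0.1, 0.6, 0], 1],
    [[0.17, -0.98, 0], [-0.1, 0.6, 0], 1],
    [[0.17, -0.98, 0], [-0.1, 0.6, 0], 1],
    [[0.17, -0.98, 0], [-0.1, 0.6, 0], 1],
    [[0.17, -0.98, 0], [-0.1, 0.6, 0], 1],
    [[0.17, -0.98, 0], [-0.1, 0.6, 0], 1],
    [[0.17, -0.98, 0], [-0.1, 0.6, 0], 1],
    [[0.17, -0.98, 0], [-0.1, 0.6, 0], 1],
    [[0.17, -0.98, 0], [-0.2, 0.6, 0], 1],
    [[0.17, -0.98, 0], [-0.2, 0.6, 0], 1],
  ],
)

```text
t: 19.1
position: [0.474, 0.2455, 0.2248]
tool_rot: [-2.617, -1.27, -0.372]
wrist_force: [0.4, -0.4, -0.8]
finger_gap: 0.691
```

```bash
python3 o.py
python3 - <<'E'
from tgt import *
delta(pose(np.radians(-60),.155),[.47,.257,.07])
E
```

```text
19.1 q [-0.958, 1.179, -0.052, 1.382, 0.77, 1.885, -0.949] p [0.474, 0.246, 0.225] rpy [-2.617, -1.27, -0.372] y [0.131, -0.98, -0.149] z [0.952, 0.166, -0.257] gap 0.691 F [0.4, -0.4, -0.8]
rotvec(0.1 units) [ 0.9  -2.45  3.49] norm 4.4
shift(20mm units) [-0.2   0.57 -7.74]
```

Emit:
step_arm(
  series=[
    [[0.18, -0.49, 0.7], [-0.04, 0.11, -0.6], 1],
    [[0.18, -0.49, 0.7], [-0.04, 0.11, -0.6], 1],
    [[0.18, -0.49, 0.7], [-0.04, 0.11, -0.6], 1],
    [[0.18, -0.49, 0.7], [-0.04, 0.11, -0.6], 1],
    [[0.18, -0.49, 0.7], [-0.04, 0.11, -0.6], 1],
    [[0, 0, 0], [0, 0, -1], 1],
    [[0, 0, 0], [0, 0, -1], 1],
    [[0, 0, 0], [0, 0, -1], 1],
    [[0, 0, 0], [0, 0, -1], 1],
    [[0, 0, 0], [0, 0, -0.4], 1],
    [[0, 0, 0], [0, 0, 0], 1],
  ],
)

```text
t: 20.2
position: [0.47, 0.2559, 0.076]
tool_rot: [-1.605, -1.416, -1.012]
wrist_force: [0.4, -0.4, -0.4]
finger_gap: 0.69
```

```bash
python3 o.py
python3 - <<'E'
from tgt import *
delta(pose(np.radians(-60),.154),[.471,.257,.058])
E
```

```text
20.2 q [-1.102, 1.359, -0.035, 1.592, 0.977, 1.551, -1.425] p [0.47, 0.256, 0.076] rpy [-1.605, -1.416, -1.012] y [0.495, -0.855, -0.154] z [0.865, 0.501, -0.005] gap 0.69 F [0.4, -0.4, -0.4]
rotvec(0.1 units) [ 0.02 -0.05 -0.01] norm 0.1
shift(20mm units) [ 0.05  0.06 -0.9 ]
```

Emit:
step_arm(
  series=[
    [[0, 0, 0], [0.05, 0.06, -0.3], 1],
    [[0, 0, 0], [0, 0, -0.25], 1],
    [[0, 0, 0], [0, 0, -0.2], 1],
    [[0, 0, 0], [0, 0, -0.1], 1],
    [[0, 0, 0], [0, 0, -0.05], 1],
    [[0, 0, 0], [0, 0, 0], 1],
  ],
)

```text
t: 20.8
position: [0.4714, 0.2574, 0.0589]
tool_rot: [-1.594, -1.416, -1.023]
wrist_force: [1.0, -1.3, -0.7]
finger_gap: 0.688
```

```bash
python3 o.py
```

```text
20.8 q [-1.102, 1.389, -0.034, 1.566, 0.978, 1.547, -1.43] p [0.471, 0.257, 0.059] rpy [-1.594, -1.416, -1.023] y [0.495, -0.855, -0.154] z [0.865, 0.501, -0.004] gap 0.688 F [1.0, -1.3, -0.7]
```

Emit:
step_arm(
  series=[
    [[0, 0, 0], [0, 0, -0.04], 1],
    [[0, 0, 0], [0, 0, -0.03], 1],
    [[0, 0, 0], [0, 0, 0], 1],
    [[0, 0, 0], [0, 0, 0], -1],
    [[0, 0, 0], [0, 0, 0], -1],
    [[0, 0, 0], [0, 0, 0], -1],
    [[0, 0, 0], [0, 0, 0], -1],
    [[0, 0, 0], [0, 0, 0], -1],
    [[0, 0, 0], [-0.2, 0.35, 0], -1],
    [[0, 0, 0], [-0.41, 0.7, 0], -1],
    [[0, 0, 0], [-0.41, 0.7, 0], -1],
    [[0, 0, 0], [-0.41, 0.7, 0], -1],
    [[0, 0, 0], [-0.41, 0.7, 0], -1],
    [[0, 0, 0], [-0.41, 0.7, 0], -1],
    [[0, 0, 0], [-0.3, 0.5, 0], -1],
  ],
)

```text
t: 22.3
position: [0.4188, 0.3466, 0.057]
tool_rot: [-1.594, -1.414, -1.021]
wrist_force: [0.3, 0.2, 0.4]
finger_gap: 1.0
```

```bash
python3 o.py
python3 - <<'E'
from h import *
def g(n,a,b,c,e,s):
    im=snap(n)['img'][a:b,c:e,::-1]; return cv2.resize((255*(im/255.)**.6).astype('uint8'),s,interpolation=cv2.INTER_CUBIC)
A=g('side',120,270,190,350,(427,400)); B=g('top',110,260,140,300,(427,400))
cv2.imwrite('pics/c7.png',cv2.resize(np.hstack([A,B]),(800,375)))
E
```

```text
22.3 q [-1.211, 1.418, -0.074, 1.374, 0.883, 1.694, -1.344] p [0.419, 0.347, 0.057] rpy [-1.594, -1.414, -1.021] y [0.496, -0.854, -0.156] z [0.865, 0.503, -0.004] gap 1.0 F [0.3, 0.2, 0.4]
```

View pics/c7.png

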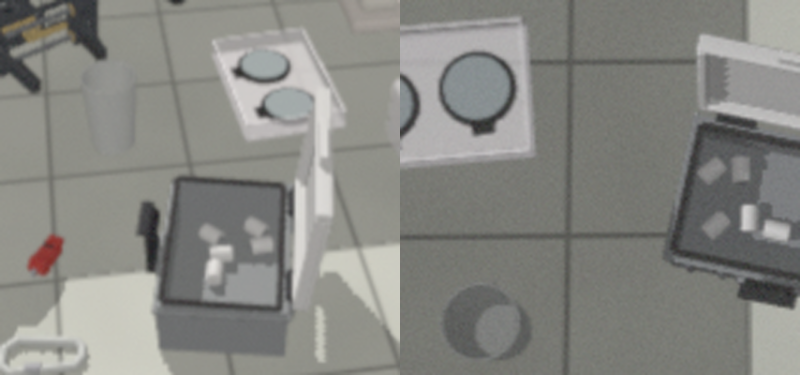

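Tumbler stands upright and empty at (108,110) in the side view, the five canisters sit in the box, and the lid still leans back. Next is the lid.

```bash
cat > lid.py <<'E'
from srch import *
box=np.load('box.npy'); Rb=R.from_euler('z',box[2]).as_matrix()
def Wb(x,z,y=0): return Rb@[x,y,z]+[box[0],box[1],0]
def Td(s=1):
    z=s*Rb[:,1]; y=np.array([0,0,-1.]); return np.column_stack([np.cross(y,z),y,z])
def tip(th,r=.115,c=.016): 
    return Wb(.068-r*np.cos(th)+c*np.sin(th)+.009, .070+r*np.sin(th)+c*np.cos(th))
if __name__=='__main__':
    from tgt import delta
    qc=np.array(manip.observe()['q'])
    for s in (1,-1):
        q=qc; T=Td(s)
        for n,P in [('w1',[.5,.25,.30]),('w2',Wb(.15,.28)),('w3',Wb(.15,.175))]+[(t,tip(t)) for t in (1.57,1.2,.8,.4,.13,0)]:
            q,e,a=ik(np.array(P),T,q,.003); print(n,np.round(P,3),q.round(2).tolist(),round(e,3),round(a,3))
        delta(T,[.5,.25,.30])
E
python3 lid.py
```

```text
w1 [0.5  0.25 0.3 ] [0.06, 0.73, -1.12, 1.66, 0.7, 1.2, 0.13] 0.0 0.0
w2 [ 0.711 -0.021  0.28 ] [0.38, 0.94, -1.05, 1.19, 0.79, 1.42, 0.79] 0.0 0.0
w3 [ 0.711 -0.021  0.175] [0.39, 1.05, -1.01, 1.3, 0.88, 1.25, 0.71] 0.0 0.0
1.57 [ 0.655 -0.009  0.185] [0.42, 0.98, -1.03, 1.5, 0.88, 1.18, 0.6] 0.0 0.0
1.2 [ 0.613 -0.     0.183] [0.44, 0.93, -1.03, 1.63, 0.88, 1.11, 0.52] 0.0 0.0
0.8 [0.572 0.009 0.164] [0.45, 0.92, -1.02, 1.78, 0.92, 1.02, 0.41] 0.0 0.0
0.4 [0.542 0.015 0.13 ] [0.43, 0.93, -0.99, 1.89, 1.0, 0.92, 0.29] 0.0 0.0
0.13 [0.53  0.018 0.101] [0.41, 0.96, -0.95, 1.94, 1.08, 0.86, 0.21] 0.0 0.0
0 [0.527 0.019 0.086] [0.4, 0.98, -0.94, 1.96, 1.11, 0.84, 0.18] 0.0 0.0
rotvec(0.1 units) [ 8.54 11.69  6.82] norm 16.0
shift(20mm units) [ 4.06 -4.83 12.16]
w1 [0.5  0.25 0.3 ] [-0.68, 0.53, 0.22, 1.7, -0.14, 0.92, -2.19] 0.0 0.0
w2 [ 0.711 -0.021  0.28 ] [-0.12, 0.79, 0.18, 1.22, -0.14, 1.14, -1.71] 0.0 0.0
w3 [ 0.711 -0.021  0.175] [-0.11, 0.89, 0.16, 1.34, -0.15, 0.93, -1.7] 0.0 0.0
1.57 [ 0.655 -0.009  0.185] [-0.14, 0.8, 0.16, 1.53, -0.15, 0.83, -1.71] 0.0 0.0
1.2 [ 0.613 -0.     0.183] [-0.16, 0.75, 0.16, 1.67, -0.16, 0.74, -1.72] 0.0 0.0
0.8 [0.572 0.009 0.164] [-0.18, 0.73, 0.14, 1.81, -0.17, 0.62, -1.72] 0.0 0.0
0.4 [0.542 0.015 0.13 ] [-0.19, 0.75, 0.12, 1.92, -0.18, 0.48, -1.72] 0.0 0.0
0.13 [0.53  0.018 0.101] [-0.18, 0.79, 0.1, 1.97, -0.19, 0.39, -1.72] 0.0 0.0
0 [0.527 0.019 0.086] [-0.18, 0.81, 0.09, 1.99, -0.19, 0.35, -1.72] 0.0 0.0
rotvec(0.1 units) [ 13.88 -10.13 -18.44] norm 25.2
shift(20mm units) [ 4.06 -4.83 12.16]
```

Emit:
step_arm(
  series=[
    [[0, 0, 0], [0, 0, 1], -1],
    [[0, 0, 0], [0, 0, 1], -1],
    [[0, 0, 0], [0, 0, 1], -1],
    [[0, 0, 0], [0, 0, 1], 1],
    [[0.53, 0.73, 0.43], [0.25, -0.3, 0.51], 1],
    [[0.53, 0.73, 0.43], [0.25, -0.3, 0.51], 1],
    [[0.53, 0.73, 0.43], [0.25, -0.3, 0.51], 1],
    [[0.53, 0.73, 0.43], [0.25, -0.3, 0.51], 1],
    [[0.53, 0.73, 0.43], [0.25, -0.3, 0.51], 1],
    [[0.53, 0.73, 0.43], [0.25, -0.3, 0.51], 1],
    [[0.53, 0.73, 0.43], [0.25, -0.3, 0.51], 1],
    [[0.53, 0.73, 0.43], [0.25, -0.3, 0.51], 1],
    [[0.53, 0.73, 0.43], [0.25, -0.3, 0.51], 1],
    [[0.53, 0.73, 0.43], [0.25, -0.3, 0.51], 1],
    [[0.53, 0.73, 0.43], [0.25, -0.3, 0.51], 1],
    [[0.53, 0.73, 0.43], [0.25, -0.3, 0.51], 1],
    [[0.53, 0.73, 0.43], [0.25, -0.3, 0.51], 1],
    [[0.53, 0.73, 0.43], [0.25, -0.3, 0.51], 1],
    [[0.53, 0.73, 0.43], [0.25, -0.3, 0.51], 1],
    [[0.53, 0.73, 0.43], [0.25, -0.3, 0.51], 1],
  ],
)

```text
t: 24.4
position: [0.5004, 0.2467, 0.3014]
tool_rot: [-1.572, -0.005, -0.207]
wrist_force: [0.8, -0.5, -0.6]
finger_gap: 0.01
```

```bash
python3 o.py
python3 - <<'E'
from lid import *; from tgt import delta
delta(Td(1),Wb(.15,.28)); delta(Td(1),Wb(.15,.175))
E
```

```text
24.4 q [-0.077, 0.618, -0.801, 1.675, 0.502, 1.063, 0.328] p [0.5, 0.247, 0.301] rpy [-1.572, -0.005, -0.207] y [0.005, -0.002, -1.0] z [0.206, 0.979, -0.001] gap 0.01 F [0.8, -0.5, -0.6]
rotvec(0.1 units) [ 0.02  0.05 -0.06] norm 0.1
shift(20mm units) [ 10.52 -13.4   -1.07]
rotvec(0.1 units) [ 0.02  0.05 -0.06] norm 0.1
shift(20mm units) [ 10.52 -13.4   -6.32]
```

Emit:
step_arm(
  series=[
    [[0, 0, 0], [0.75, -0.96, -0.07], 1],
    [[0, 0, 0], [0.75, -0.96, -0.07], 1],
    [[0, 0, 0], [0.75, -0.96, -0.07], 1],
    [[0, 0, 0], [0.75, -0.96, -0.07], 1],
    [[0, 0, 0], [0.75, -0.96, -0.07], 1],
    [[0, 0, 0], [0.75, -0.96, -0.07], 1],
    [[0, 0, 0], [0.75, -0.96, -0.07], 1],
    [[0, 0, 0], [0.75, -0.96, -0.07], 1],
    [[0, 0, 0], [0.75, -0.96, -0.07], 1],
    [[0, 0, 0], [0.75, -0.96, -0.07], 1],
    [[0, 0, 0], [0.75, -0.96, -0.07], 1],
    [[0, 0, 0], [0.75, -0.96, -0.07], 1],
    [[0, 0, 0], [0.75, -0.96, -0.07], 1],
    [[0, 0, 0], [0.75, -0.96, -0.07], 1],
  ],
)

```text
t: 25.8
position: [0.7102, -0.0226, 0.2804]
tool_rot: [-1.575, -0.006, -0.209]
wrist_force: [0.3, 0.8, -0.5]
finger_gap: 0.005
```

Emit:
step_arm(
  series=[
    [[0, 0, 0], [0, 0, -0.87], 1],
    [[0, 0, 0], [0, 0, -0.87], 1],
    [[0, 0, 0], [0, 0, -0.87], 1],
    [[0, 0, 0], [0, 0, -0.87], 1],
    [[0, 0, 0], [0, 0, -0.87], 1],
    [[0, 0, 0], [0, 0, -0.87], 1],
  ],
)

```text
t: 26.4
position: [0.7097, -0.0216, 0.1754]
tool_rot: [-1.574, -0.007, -0.209]
wrist_force: [0.2, 0.6, 0.4]
finger_gap: 0.005
```

```bash
python3 o.py
python3 - <<'E'
from lid import *; from tgt import delta
s=manip.observe(); print('box frame',((np.array(s['position'])-[box[0],box[1],0])@Rb).round(4))
for t in (1.57,1.2,.8,.5,.3,.15): delta(Td(1),tip(t,.118))
d=snap('side'); im=(255*(d['img'][110:270,230:390,::-1]/255.)**.6).astype('uint8'); cv2.imwrite('pics/c8.png',cv2.resize(im,None,fx=3,fy=3))
E
```

```text
26.4 q [0.286, 0.955, -0.718, 1.323, 0.655, 1.096, 0.847] p [0.71, -0.022, 0.175] rpy [-1.574, -0.007, -0.209] y [0.006, -0.005, -1.0] z [0.207, 0.978, -0.003] gap 0.005 F [0.2, 0.6, 0.4]
box frame [ 0.1489 -0.0006  0.1754]
rotvec(0.1 units) [ 0.05  0.06 -0.05] norm 0.1
shift(20mm units) [-2.73  0.62  0.63]
rotvec(0.1 units) [ 0.05  0.06 -0.05] norm 0.1
shift(20mm units) [-4.87  1.09  0.52]
rotvec(0.1 units) [ 0.05  0.06 -0.05] norm 0.1
shift(20mm units) [-6.96  1.54 -0.48]
rotvec(0.1 units) [ 0.05  0.06 -0.05] norm 0.1
shift(20mm units) [-8.19  1.81 -1.74]
rotvec(0.1 units) [ 0.05  0.06 -0.05] norm 0.1
shift(20mm units) [-8.78  1.94 -2.76]
rotvec(0.1 units) [ 0.05  0.06 -0.05] norm 0.1
shift(20mm units) [-9.09  2.   -3.6 ]
```

View pics/c8.png

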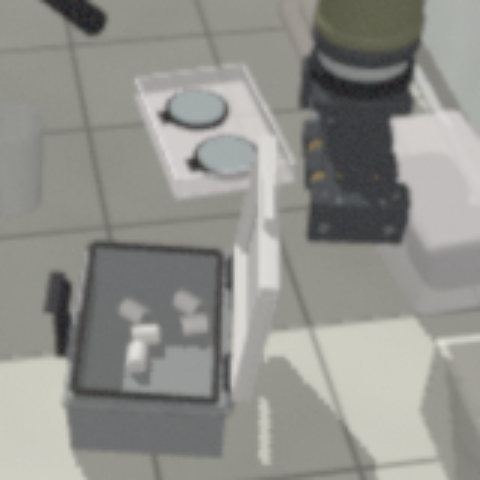

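The hand is behind the lid at (355,180), its fingers hidden below it, and the lid is still open with nothing touched. I'll swing the lid over.

Emit:
step_arm(
  series=[
    [[0, 0, 0], [-0.55, 0.12, 0.13], 1],
    [[0, 0, 0], [-0.55, 0.12, 0.13], 1],
    [[0, 0, 0], [-0.55, 0.12, 0.13], 1],
    [[0, 0, 0], [-0.55, 0.12, 0.13], 1],
    [[0, 0, 0], [-0.55, 0.12, 0.13], 1],
    [[0, 0, 0], [-0.53, 0.12, -0.03], 1],
    [[0, 0, 0], [-0.53, 0.12, -0.03], 1],
    [[0, 0, 0], [-0.53, 0.12, -0.03], 1],
    [[0, 0, 0], [-0.53, 0.12, -0.03], 1],
    [[0, 0, 0], [-0.42, 0.09, -0.2], 1],
    [[0, 0, 0], [-0.42, 0.09, -0.2], 1],
    [[0, 0, 0], [-0.42, 0.09, -0.2], 1],
    [[0, 0, 0], [-0.42, 0.09, -0.2], 1],
    [[0, 0, 0], [-0.42, 0.09, -0.2], 1],
  ],
)

```text
t: 27.85
position: [0.5704, 0.0102, 0.1668]
tool_rot: [-1.572, -0.008, -0.208]
wrist_force: [1.4, -0.3, 1.4]
finger_gap: 0.006
```

```bash
python3 o.py
python3 - <<'E'
from lid import *; from tgt import delta
for t in (.5,.3,.2): delta(Td(1),tip(t,.118))
d=snap('side'); im=(255*(d['img'][110:270,230:390,::-1]/255.)**.6).astype('uint8'); cv2.imwrite('pics/c9.png',cv2.resize(im,None,fx=3,fy=3))
E
```

```text
27.85 q [0.302, 0.796, -0.709, 1.794, 0.702, 0.815, 0.602] p [0.57, 0.01, 0.167] rpy [-1.572, -0.008, -0.208] y [0.007, -0.003, -1.0] z [0.207, 0.978, -0.002] gap 0.006 F [1.4, -0.3, 1.4]
rotvec(0.1 units) [ 0.03  0.07 -0.06] norm 0.1
shift(20mm units) [-1.23  0.22 -1.31]
rotvec(0.1 units) [ 0.03  0.07 -0.06] norm 0.1
shift(20mm units) [-1.82  0.35 -2.33]
rotvec(0.1 units) [ 0.03  0.07 -0.06] norm 0.1
shift(20mm units) [-2.04  0.39 -2.88]
```

View pics/c9.png

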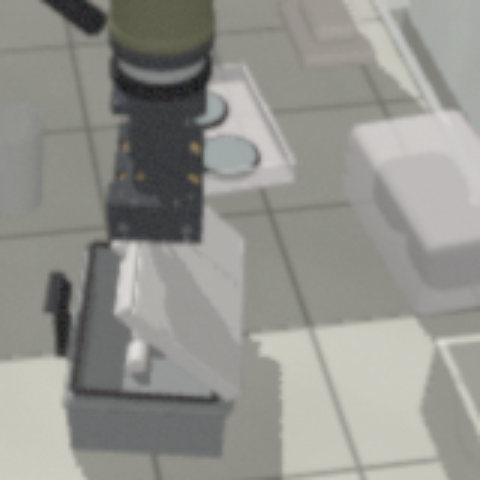

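The lid follows the finger at roughly 0.8 rad, front edge at (125,300) over the box.

Emit:
step_arm(
  series=[
    [[0, 0, 0], [-0.31, 0.06, -0.33], 1],
    [[0, 0, 0], [-0.31, 0.06, -0.33], 1],
    [[0, 0, 0], [-0.31, 0.06, -0.33], 1],
    [[0, 0, 0], [-0.31, 0.06, -0.33], 1],
    [[0, 0, 0], [-0.16, 0.03, -0.31], 1],
    [[0, 0, 0], [-0.16, 0.03, -0.31], 1],
    [[0, 0, 0], [-0.16, 0.03, -0.31], 1],
    [[0, 0, 0], [-0.16, 0.03, -0.31], 1],
    [[0, 0, 0], [-0.16, 0.03, -0.31], 1],
  ],
)

```text
t: 28.8
position: [0.5303, 0.0179, 0.1094]
tool_rot: [-1.572, -0.008, -0.208]
wrist_force: [1.0, 0.3, 0.6]
finger_gap: 0.002
```

```bash
python3 o.py
python3 - <<'E'
from lid import *; from tgt import delta
for t in (.14,.1,.03,0): delta(Td(1),tip(t,.118))
E
```

```text
28.8 q [0.239, 0.831, -0.614, 1.953, 0.83, 0.622, 0.435] p [0.53, 0.018, 0.109] rpy [-1.572, -0.008, -0.208] y [0.008, -0.003, -1.0] z [0.207, 0.978, -0.001] gap 0.002 F [1.0, 0.3, 0.6]
rotvec(0.1 units) [ 0.03  0.08 -0.05] norm 0.1
shift(20mm units) [-0.14  0.03 -0.35]
rotvec(0.1 units) [ 0.03  0.08 -0.05] norm 0.1
shift(20mm units) [-0.2   0.04 -0.58]
rotvec(0.1 units) [ 0.03  0.08 -0.05] norm 0.1
shift(20mm units) [-0.28  0.06 -0.99]
rotvec(0.1 units) [ 0.03  0.08 -0.05] norm 0.1
shift(20mm units) [-0.3   0.07 -1.17]
```

Emit:
step_arm(
  series=[
    [[0, 0, 0], [-0.04, 0.01, -0.1], 1],
    [[0, 0, 0], [-0.04, 0.01, -0.1], 1],
    [[0, 0, 0], [-0.04, 0.01, -0.1], 1],
    [[0, 0, 0], [-0.03, 0.01, -0.08], 1],
    [[0, 0, 0], [-0.03, 0.01, -0.08], 1],
    [[0, 0, 0], [-0.03, 0, -0.08], 1],
  ],
)

```text
t: 29.4
position: [0.5264, 0.0189, 0.0992]
tool_rot: [-1.572, -0.009, -0.208]
wrist_force: [1.2, -0.2, 6.2]
finger_gap: 0.002
```

Emit:
step_arm(
  series=[
    [[0, 0, 0], [-0.02, 0, -0.08], 1],
    [[0, 0, 0], [-0.02, 0, -0.08], 1],
    [[0, 0, 0], [-0.02, 0, -0.08], 1],
    [[0, 0, 0], [-0.01, 0, -0.08], 1],
  ],
)

```text
t: 29.8
position: [0.5253, 0.0192, 0.0938]
tool_rot: [-1.572, -0.01, -0.208]
wrist_force: [0.6, 0.8, 1.5]
finger_gap: 0.003
```

```bash
python3 o.py
```

```text
29.8 q [0.218, 0.848, -0.581, 1.977, 0.87, 0.576, 0.392] p [0.525, 0.019, 0.094] rpy [-1.572, -0.01, -0.208] y [0.009, -0.003, -1.0] z [0.206, 0.978, -0.001] gap 0.003 F [0.6, 0.8, 1.5]
```

Emit:
step_arm(
  series=[
    [[0, 0, 0], [0, 0, -0.05], 1],
    [[0, 0, 0], [0, 0, -0.05], 1],
    [[0, 0, 0], [0, 0, -0.05], 1],
    [[0, 0, 0], [0, 0, -0.05], 1],
    [[0, 0, 0], [0, 0, 0], 1],
  ],
)

```text
t: 30.3
position: [0.5241, 0.0192, 0.0888]
tool_rot: [-1.573, -0.007, -0.208]
wrist_force: [-1.2, 0.9, 5.8]
finger_gap: 0.005
```

Emit:
step_arm(
  series=[
    [[0, 0, 0], [0, 0, -0.05], 1],
    [[0, 0, 0], [0, 0, -0.05], 1],
    [[0, 0, 0], [0, 0, 0], 1],
  ],
)

```text
t: 30.6
position: [0.524, 0.0192, 0.0871]
tool_rot: [-1.573, -0.007, -0.208]
wrist_force: [-2.7, 0.1, 9.1]
finger_gap: 0.006
```

Emit:
step_arm(
  series=[
    [[0, 0, 0], [0, 0, -0.05], 1],
    [[0, 0, 0], [0, 0, 0], 1],
  ],
)

```text
t: 30.8
position: [0.5239, 0.0193, 0.0864]
tool_rot: [-1.573, -0.007, -0.207]
wrist_force: [-3.5, -0.3, 12.3]
finger_gap: 0.005
```

Emit:
step_arm(
  series=[
    [[0, 0, 0], [0, 0, -0.04], 1],
    [[0, 0, 0], [0, 0, 0], 1],
  ],
)

```text
t: 31.0
position: [0.5238, 0.0193, 0.0859]
tool_rot: [-1.573, -0.007, -0.207]
wrist_force: [-4.5, 0.5, 15.5]
finger_gap: 0.006
```

```bash
cat > cat.py <<'E'
from h import *
def m(n,f):
    b=cv2.imread('pics/'+n+'0.png',0).astype('float32'); c=cv2.cvtColor(snap(n,f)['img'],cv2.COLOR_RGB2GRAY).astype('float32')
    P=np.load('box.npy'); Rb=R.from_euler('z',P[2]).as_matrix(); d=load(n)
    u,v=proj(d,[Rb@[-.088,0,.09]+[P[0],P[1],0]])[0].round().astype(int)
    t=b[v-9:v+10,u-9:u+6] if n=='side' else b[v-6:v+7,u-14:u+15]
    k=8; y0,x0=(v-9,u-9) if n=='side' else (v-6,u-14)
    r=cv2.matchTemplate(c[y0-k:y0+t.shape[0]+k,x0-k:x0+t.shape[1]+k],t,cv2.TM_CCOEFF_NORMED); _,s,_,l=cv2.minMaxLoc(r)
    e=proj(d,[Rb@[-.098,0,.09]+[P[0],P[1],0]])[0]-proj(d,[Rb@[-.088,0,.09]+[P[0],P[1],0]])[0]
    print(n,(u,v),'score',round(s,3),'shift',l[0]-k,l[1]-k,'shift for 10mm',e.round(1))
m('side','s_now.png');m('top','t_now.png')
E
python3 cat.py; python3 o.py
```

```text
side (np.int64(247), np.int64(208)) score 0.923 shift -1 0 shift for 10mm [-3.9 -0.2]
top (np.int64(286), np.int64(231)) score 0.979 shift 0 0 shift for 10mm [-0.9  4.5]
31.1 q [0.209, 0.859, -0.568, 1.982, 0.886, 0.561, 0.377] p [0.524, 0.019, 0.086] rpy [-1.573, -0.007, -0.207] y [0.007, -0.004, -1.0] z [0.206, 0.979, -0.002] gap 0.006 F [-4.1, -0.2, 15.4]
```

Emit:
step_arm(
  series=[
    [[0, 0, 0], [0, 0, -0.03], 1],
    [[0, 0, 0], [0, 0, 0], 1],
  ],
)

```text
t: 31.3
position: [0.5238, 0.0193, 0.0855]
tool_rot: [-1.573, -0.008, -0.207]
wrist_force: [-4.7, -1.0, 17.6]
finger_gap: 0.005
```

```bash
python3 cat.py; python3 o.py
python3 - <<'E'
import cv2,numpy as np
a=[cv2.imread('pics/side0.png')[180:245,225:315],cv2.imread('pics/s_now.png')[180:245,225:315]]
b=[cv2.imread('pics/top0.png')[190:240,250:340],cv2.imread('pics/t_now.png')[190:240,250:340]]
f=lambda x:cv2.resize((255*(x/255.)**.5).astype('uint8'),(400,290),interpolation=cv2.INTER_CUBIC)
cv2.imwrite('pics/c10.png',np.vstack([np.hstack([f(x) for x in a]),np.hstack([f(x) for x in b])]))
E
```

```text
side (np.int64(247), np.int64(208)) score 0.924 shift -1 0 shift for 10mm [-3.9 -0.2]
top (np.int64(286), np.int64(231)) score 0.985 shift 0 0 shift for 10mm [-0.9  4.5]
31.4 q [0.209, 0.86, -0.567, 1.983, 0.887, 0.56, 0.376] p [0.524, 0.019, 0.086] rpy [-1.573, -0.008, -0.207] y [0.007, -0.004, -1.0] z [0.206, 0.979, -0.002] gap 0.004 F [-5.2, 0.2, 18.3]
```

Emit:
step_arm(
  series=[
    [[0, 0, 0], [0, 0, 0.04], 1],
    [[0, 0, 0], [0, 0, 0.04], 1],
    [[0, 0, 0], [0, 0, 0], 1],
  ],
)

```text
t: 31.7
position: [0.5239, 0.0192, 0.0867]
tool_rot: [-1.573, -0.007, -0.208]
wrist_force: [-3.7, 0.6, 14.3]
finger_gap: 0.002
```

```bash
python3 cat.py; python3 o.py
```

```text
side (np.int64(247), np.int64(208)) score 0.922 shift -1 0 shift for 10mm [-3.9 -0.2]
top (np.int64(286), np.int64(231)) score 0.967 shift 0 0 shift for 10mm [-0.9  4.5]
31.8 q [0.21, 0.858, -0.57, 1.982, 0.884, 0.563, 0.379] p [0.524, 0.019, 0.087] rpy [-1.573, -0.008, -0.207] y [0.007, -0.004, -1.0] z [0.206, 0.979, -0.002] gap 0.004 F [-3.1, -0.4, 13.7]
```

Emit:
step_arm(
  series=[
    [[0, 0, 0], [0, 0, -0.05], 1],
    [[0, 0, 0], [0, 0, -0.05], 1],
    [[0, 0, 0], [0, 0, 0], 1],
  ],
)

```text
t: 32.1
position: [0.5237, 0.0193, 0.0852]
tool_rot: [-1.573, -0.008, -0.207]
wrist_force: [-4.8, -0.5, 19.0]
finger_gap: 0.003
```

Emit:
step_arm(
  series=[
    [[0, 0, 0], [0, 0, -0.04], 1],
    [[0, 0, 0], [0, 0, 0], 1],
  ],
)

```text
t: 32.3
position: [0.5237, 0.0193, 0.085]
tool_rot: [-1.574, -0.008, -0.207]
wrist_force: [-6.8, -0.8, 25.1]
finger_gap: 0.002
```

```bash
python3 cat.py; python3 o.py
```

```text
side (np.int64(247), np.int64(208)) score 0.923 shift -1 0 shift for 10mm [-3.9 -0.2]
top (np.int64(286), np.int64(231)) score 0.985 shift 0 0 shift for 10mm [-0.9  4.5]
32.4 q [0.207, 0.86, -0.566, 1.984, 0.889, 0.558, 0.374] p [0.524, 0.019, 0.085] rpy [-1.573, -0.008, -0.207] y [0.007, -0.004, -1.0] z [0.206, 0.979, -0.003] gap 0.007 F [-7.0, -1.6, 24.8]
```

Emit:
step_arm(
  series=[
    [[0, 0, 0], [0, 0, 0.06], 1],
    [[0, 0, 0], [0, 0, 0.06], 1],
    [[0, 0, 0], [0, 0, 0.06], 1],
    [[0, 0, 0], [0, 0, 0], 1],
  ],
)

```text
t: 32.8
position: [0.5243, 0.0191, 0.087]
tool_rot: [-1.572, -0.008, -0.208]
wrist_force: [-2.0, -1.0, 9.3]
finger_gap: 0.005
```

Emit:
step_arm(
  series=[
    [[0, 0, 0], [0, 0, 0.05], 1],
    [[0, 0, 0], [0, 0, 0], 1],
  ],
)

```text
t: 33.0
position: [0.5246, 0.0188, 0.0874]
tool_rot: [-1.572, -0.008, -0.208]
wrist_force: [0.8, 0.4, 0.2]
finger_gap: 0.008
```

Emit:
step_arm(
  series=[
    [[0, 0, 0], [0, 0, 0.05], 1],
    [[0, 0, 0], [0, 0, 0], 1],
  ],
)

```text
t: 33.2
position: [0.5246, 0.0189, 0.0885]
tool_rot: [-1.572, -0.008, -0.208]
wrist_force: [0.1, -0.6, 0.1]
finger_gap: 0.006
```

The force drops straight to zero at z = 0.087, so the lid stays down by itself. I'm backing off for a last look.

Emit:
step_arm(
  series=[
    [[0, 0, 0], [0, 0, 0.5], 1],
    [[0, 0, 0], [0, 0, 1], 1],
    [[0, 0, 0], [0, 0, 1], 1],
    [[0, 0, 0], [0, 0, 1], 1],
    [[0, 0, 0], [0, 0, 1], 1],
    [[0, 0, 0], [0, 0, 1], 1],
    [[0, 0, 0], [0, 0, 1], 1],
    [[0, 0, 0], [0, 0.3, 1], 1],
    [[0, 0, 0], [0, 1, 0.5], 1],
    [[0, 0, 0], [0, 1, 0], 1],
    [[0, 0, 0], [0, 1, 0], 1],
    [[0, 0, 0], [0, 1, 0], 1],
    [[0, 0, 0], [0, 1, 0], 1],
    [[0, 0, 0], [0, 1, 0], 1],
    [[0, 0, 0], [0, 0, 0], 1],
  ],
)

```text
t: 34.7
position: [0.524, 0.1484, 0.2497]
tool_rot: [-1.569, -0.008, -0.203]
wrist_force: [0.0, -0.5, 0.3]
finger_gap: 0.005
```

```bash
python3 cat.py; python3 o.py
python3 - <<'E'
import cv2,numpy as np
f=lambda x:cv2.resize((255*(x/255.)**.6).astype('uint8'),(400,300),interpolation=cv2.INTER_CUBIC)
g=lambda n,a,b,c,d:f(cv2.imread('pics/'+n)[a:b,c:d])
cv2.imwrite('pics/c11.png',np.vstack([np.hstack([g('side0.png',180,264,215,327),g('s_now.png',180,264,215,327)]),np.hstack([g('s_now.png',60,330,150,510),g('t_now.png',80,320,80,400)])]))
E
```

```text
side (np.int64(247), np.int64(208)) score 0.95 shift 0 -1 shift for 10mm [-3.9 -0.2]
top (np.int64(286), np.int64(231)) score 0.375 shift 8 -8 shift for 10mm [-0.9  4.5]
34.8 q [0.102, 0.66, -0.779, 1.788, 0.576, 0.931, 0.436] p [0.524, 0.144, 0.249] rpy [-1.573, -0.008, -0.207] y [0.007, -0.004, -1.0] z [0.206, 0.979, -0.003] gap 0.002 F [0.2, -0.3, 0.5]
```

View pics/c11.png

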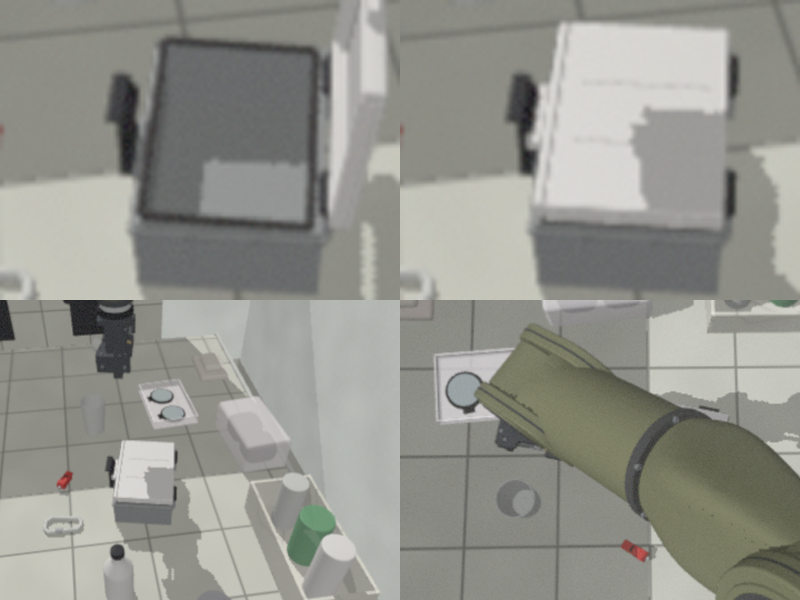

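The lid is flat. The catch tab is at the same place as at the start ((107,95) against (507,95)) and holds the lip. The tumbler stands upright and the other things visible are where they were. I'm handing in.

```bash
python3 -c "
from rig import order
print(order.finish_job())"
```

```text
the job is handed in; nothing more can be done
None
```

The job is done and was handed in at about 34.8 s of the 67 s allowed. No verdict is reported back, so the results below are my own checks.

**What I did**
- I gripped the tumbler from the side and tipped it about 130° over the box. All five canisters fell in.
- I stood the tumbler back upright at its original spot.
- I swung the lid over from behind with the closed fingertips at about 1 rad/s or less, then pressed it down at the front.

**Last checks**
- **Canisters:** all five were seen in the box before the lid came down.
- **Lid:** it looks flat. When I backed off, the contact force dropped from 9 N to zero within half a millimetre, so the catch is holding the lid.
- **Catch:** in the side view the tab is back at its rest position to within 1 px, about 2.5 mm.
- **Tumbler:** it stands upright and empty.
- **Other items:** everything visible is unmoved. The wax tin was not in the last views, and lens_b was in the side view only.

**Disagreements**
- I saw no clear force drop when the catch snapped. A first small back-off still showed 14 N, so I pressed again to about 26 N, well under the 50 N limit. That was near the hard stop and more than the 10 to 14 N the catch should need.
- The last top-view check of the catch was invalid because the arm blocked the view.

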